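Swing the stand's hook over its foot and hang the meter

ROBOT

A 6-joint arm with a two-finger parallel gripper is mounted at the origin on the work surface. World frame = base frame: x ahead of the robot, y to its left, z up, the work surface at z = 0. Lengths are in m, angles in rad, forces in N, time in s.
With the tool pointing down it reaches from about 0.3 to 0.775 m from the base axis. Payload 14.6 kg.
Tool frame: the origin (TCP) lies between the finger pads; the fingertips stand 22 mm ahead of it and the grasp point (between the pads) lies 3 mm ahead of it (manip.tcp_to_tips is the distance from the TCP to the fingertips, in m); z points along the fingers, y is the direction in which the jaws open and shut (so a half turn about z gives the same grasp; the last joint's range is limited). The gripper opens to 94 mm and grips with 3 to 60 N. Pads are 16 mm wide; open, the fingers measure 119 mm over their backs; the gripper's body (75 mm by 177 mm) begins 78 mm behind the grasp point.
Start: joints at [-1.289, 0.3, 1.521, -0, 1.321, -0.067], TCP at [0.188, -0.517, 0.191] pointing down, gripper open.
Joint ranges: [-3.03, 3.03], [-0.79, 2.21], [0.23, 2.52], [-1.04, 4.18], [0, 3.07], [-2.55, 2.55]. Speed limits (rad/s): [2.22, 2.22, 2.57, 3.14, 3.14, 3.14].

INTERFACE

Orientations are given as a rotation vector (axis times angle).
In Python, from station import manip gives the robot as it stands.
- The arm moves only by the tool arm_command, never from a script. Its argument "rows" is a list of rows, each a list of 4 numbers: the shift along the tool's x, y, z in mm, then the turn about the tool's z in rad. In form: [[dx, dy, dz, twist], ...]. A call has 1 to 12 rows; each row shifts and turns the commanded pose from where the row before left it, along the tool's axes as they then stand; what a row does not reach is not made up. A row lasts 1/8 s, in which the tool goes at most 62.5 mm and 10.7 degrees, less where a joint would pass 70% of its speed; a pose out of reach is approached as far as the arm can. A call is refused whole if a number of a shift passes 62.5 or a number of a turn 0.188, either way. A call with a gripper value outside its range is refused whole. "jaw" is the opening, from 0 (shut) to 1 (fully open), set as the call begins (left out, the last holds). The fingers move at their own pace and stop on an object; the grip force is fixed at half the most. Time passes only in rows, so rows that do not move let the fingers close. It gives the time, the measured TCP pose, the force and the opening at its end, in the units of the state.
- manip.get_state(): the state, without advancing time (a new reading comes with each control period).
- manip.read_camera(name): name is "scene" or "top"; returns the picture (400x640x3 uint8, red, green, blue); there is no depth.
- manip.camera_model(name): a dict with "fov_y" (degrees; the focal length in pixels is half the picture's height over the tangent of half this angle, whatever the lens; pixels are square), "cx", "cy" (the principal point, pixels), "k1" (the pictures are not rectified: a ray, as slopes to the right and down, at radius r is drawn at 1 + k1 r^2 times it, then the intrinsics apply), "T" (4x4, takes a point from camera to world coordinates). Camera axes: x right, y down, z forward; pixel columns grow to the right and rows downward; lengths in m; the calibration is good to about 2 mm. A picture is of the moment at which its call begins. camera_model takes no time and is no camera call.
- manip.job_done(): hands the job in, once; it reports no verdict.
The state is a dict: "t": time; "q": joint angles; "qvel": joint speeds; "joint_torque": joint torques, N m; "ee_pos": TCP position; "tcp_rot": TCP orientation; "ft_force": force on the tool from outside, world axes, zero at the start; "moment": the same for the moment, N m; "finger_gap": opening from 0.0 (shut) to 1.0 (fully open).
Only numpy, scipy, OpenCV 4.12 (cv2) and the standard library are available. Lean on these libraries where they do the work, as an engineer would, in place of code of your own. Each camera call takes 0.05 s, during which the arm holds its last target.

TASK

Hang the hand meter on the support stand. First turn the stand's swivel hook until it points out along the stand's long foot, so that the load cannot tip the stand, then take the meter out of the caddy and hang it on that hook by its wire bail, display facing outward (away from the rod). Leave the meter hanging still, and do not disturb the tester beside it in the caddy, the tin on the foot, or the bottle and the screwdriver nearby.

Things in the scene. Friction and masses are not known exactly. Their poses are not given: they have to be found in the camera images.
- stand: Support stand, does not move when pushed: flat grey cast foot 200 x 120 x 14 mm, upright steel rod 14 mm thick near one short end, collar 24 mm wide at heights 178 to 190 mm. Origin: on the bench on the rod's axis, z up. The foot reaches 170 mm from the rod along the stand's own -x, 30 mm along +x, 60 mm to each side. May be left or right of the caddy, turned up to 0.4 rad.
- swivel_hook: Steel hook atop the rod. Origin on the rod's axis, 192 mm above the bench, z up; its level arm runs along its own +x: round bar 8 mm thick, axis 205 mm above the bench, from the 28 mm wide, 32 mm high boss to 98 mm from the rod's axis, where it bends up. Turns about the rod, stays where left (friction 0.08 N m). Starts 1.2 to 3.1 rad off the foot's direction (stand's -x), to either side.
- hook_tip (a point): Centre of the round end (8 mm thick) of the hook's upturned tip: 105 mm from the rod's axis, 14 mm above the arm's axis, so its top is 18 mm above the arm's axis. Nothing stands above it.
- hook_seat (a point): Point on the axis of the hook's straight arm, 75 mm from the rod's axis, where the bail should hang.
- hook_root (a point): Root of the hook's arm, where it leaves the boss: on the arm's axis, 12 mm from the rod's axis.
- caddy: Fixed dark plastic caddy: two open instrument bays side by side, walls 55 mm high, floor 4 mm. Origin on the bench under the middle of the row of bays, z up. Row 250 mm along y, 56 mm along x; bays 48 mm (x) by 81 mm (y), middles at y = +-80 mm. Behind (+x, out to 78 mm) a lower row with three small tools near y = 0, up to 100 mm high. One bay holds the meter, the other the tester.
- meter: Dark hand meter standing upright in either bay, in line with the caddy within 0.05 rad, about 0.25 kg. Body 62 mm wide (y), 32 thick (x), 118 high; origin mid-underside, z up. Display on its -x face, facing the robot's side at first. On top, mid-thickness, a rigid upright arched wire bail 5 mm thick in the y-z plane: opening 39 mm wide, 37 high. Hung, its origin is about 54 mm above the bench.
- bail_crown (a point): Inner underside of the bail's crown: on the meter's z axis, 155.5 mm above its origin.
- tester: Bystander in the caddy's other bay: smaller dark tester 46 x 26 x 104 mm with no bail. Origin at the middle of its underside.
- tin: Bystander: round aluminium tin, 38 mm diameter, 16 mm high, lying on the stand's foot. Origin at the middle of its underside.
- flux: Bystander: bottle 36 mm in diameter, 85 mm high.
- driver: Bystander: small screwdriver 150 mm long, lying on the bench in the middle.
Things that resemble listed ones, but are neither listed nor needed, are in the scene too. What is shaped like the meter but purple or red is not meant.

How it is judged:
By the outcome, as a careful person would: the job done as asked, in the order asked, and still so for the second after the job is handed in, with the robot touching nothing.
It also fails if it takes over 69 s, if anything falls off the work surface, if the arm or the gripper's body presses on something with over 40 N, if the wrist force passes 120 N, or if a joint passes its speed limit or range.

## Working session

There is one attempt and no reset: what is moved stays moved. The work goes in short steps, Python scripts to look and compute and a tool call to move; the robot and the scene stay as the last step left them, time stands still between calls to the robot, and variables do not carry over. Pictures are saved under pics/ and viewed, and the job is handed in when it is done.

Besides the shell and the picture viewer there is one more tool, called after "Emit:" as a command line: name --pt "numbers of a row" for each row, then --argument value for the rest. arm_command: Moves the arm, as the interface text tells. Its arguments: {"type":"object","properties":{"rows":{"type":"array"},"jaw":{"type":"number"}},"required":["rows"]}

```bash
ls; mkdir -p pics; python3 - <<'E'
from station import manip
import cv2,numpy as np
for n in("scene","top"):
    cv2.imwrite(f"pics/{n}0.png",manip.read_camera(n)[:,:,::-1]); m=manip.camera_model(n); print(n,m["fov_y"],m["cx"],m["cy"],m["k1"],np.round(m["T"],4).tolist())
s=manip.get_state();print(s)
E
```

```text
pics
scene 52.575611876122196 321.38425656907685 200.09758270597683 -0.05882354901931897 [[0.1531, 0.8247, -0.5445, 1.2066], [0.9881, -0.1196, 0.0966, -0.0927], [0.0145, -0.5528, -0.8332, 1.1694], [0.0, 0.0, 0.0, 1.0]]
top 49.77251195136296 322.70834808704427 203.9885902036022 0.016442644250338454 [[0.0047, -0.9844, 0.1761, 0.3179], [-0.9998, -0.001, 0.0213, 0.0254], [-0.0208, -0.1762, -0.9841, 1.2899], [0.0, 0.0, 0.0, 1.0]]
{'t': 0.1, 'q': array([-1.28859013e+00,  3.00440492e-01,  1.52149995e+00, -1.32782262e-05,
        1.32067147e+00, -6.66351811e-02]), 'qvel': array([-5.30588262e-05, -2.86717882e-04, -1.64915974e-03, -8.14742930e-04,
        4.16343874e-04, -1.51967767e-03]), 'joint_torque': array([ 1.71138665e-03, -5.32650125e+01, -3.53283119e+01,  7.10358960e-02,
        2.34954699e-02, -4.19109040e-05]), 'ee_pos': array([ 0.18790496, -0.5166554 ,  0.19083744]), 'tcp_rot': array([-3.09292850e+00, -5.45014076e-01,  1.92262375e-04]), 'ft_force': array([-0.32265751, -0.96189772,  0.11429284]), 'moment': array([ 0.01255472, -0.00482372,  0.00232922]), 'finger_gap': 1.0020409786234463}
```

View pics/scene0.png

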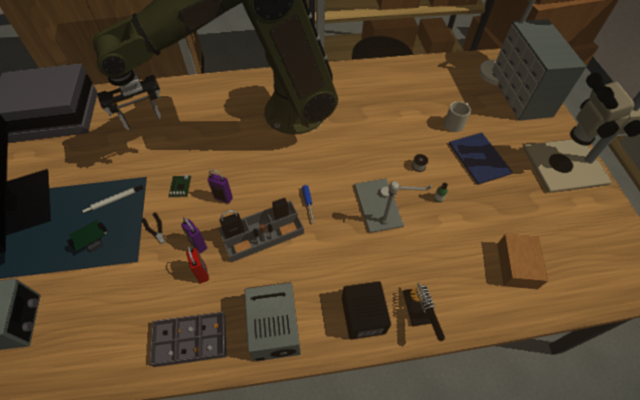

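View pics/top0.png

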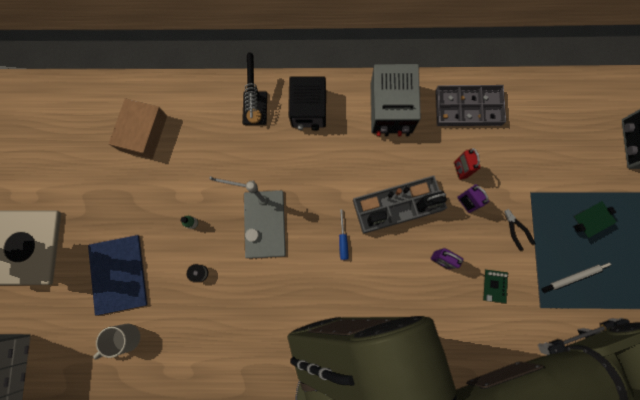

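```bash
cat > h.py <<'E'
import numpy as np,cv2
from station import manip
def cam(n):
    m=manip.camera_model(n); f=200/np.tan(np.radians(m["fov_y"]/2)); return m,f,np.array(m["T"])
def ray(n,u,v):
    m,f,T=cam(n); d=np.array([(u-m["cx"])/f,(v-m["cy"])/f]); p=d.copy()
    for _ in range(20): p=d/(1+m["k1"]*(p@p))
    return T[:3,3],T[:3,:3]@np.array([*p,1])
def onz(n,u,v,z):
    o,d=ray(n,u,v); return o+d*(z-o[2])/d[2]
def proj(n,P):
    m,f,T=cam(n); c=T[:3,:3].T@(np.array(P)-T[:3,3]); s=c[:2]/c[2]; s=s*(1+m["k1"]*(s@s)); return s*f+[m["cx"],m["cy"]]
def tri(a,b,n1="top",n2="scene"):
    o1,d1=ray(n1,*a);o2,d2=ray(n2,*b); A=np.c_[d1,-d2]; t=np.linalg.lstsq(A,o2-o1,rcond=None)[0]
    p,q=o1+d1*t[0],o2+d2*t[1]; return (p+q)/2,np.linalg.norm(p-q)
def crop(n,u0,v0,w,h,k,out,img=None):
    im=manip.read_camera(n)[:,:,::-1] if img is None else img
    c=cv2.resize(im[v0:v0+h,u0:u0+w],None,fx=k,fy=k,interpolation=cv2.INTER_CUBIC)
    c=np.clip(c.astype(float)*1.6,0,255).astype(np.uint8); cv2.imwrite(out,c)
E
python3 - <<'E'
from h import *
s=cv2.imread("pics/scene0.png");t=cv2.imread("pics/top0.png")
crop("scene",170,150,160,120,5,"pics/s_caddy.png",s)
crop("top",340,150,160,110,5,"pics/t_caddy.png",t)
crop("scene",340,150,120,90,6,"pics/s_stand.png",s)
crop("top",200,160,130,100,6,"pics/t_stand.png",t)
E
```

```text
(no output)
```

View pics/s_caddy.png

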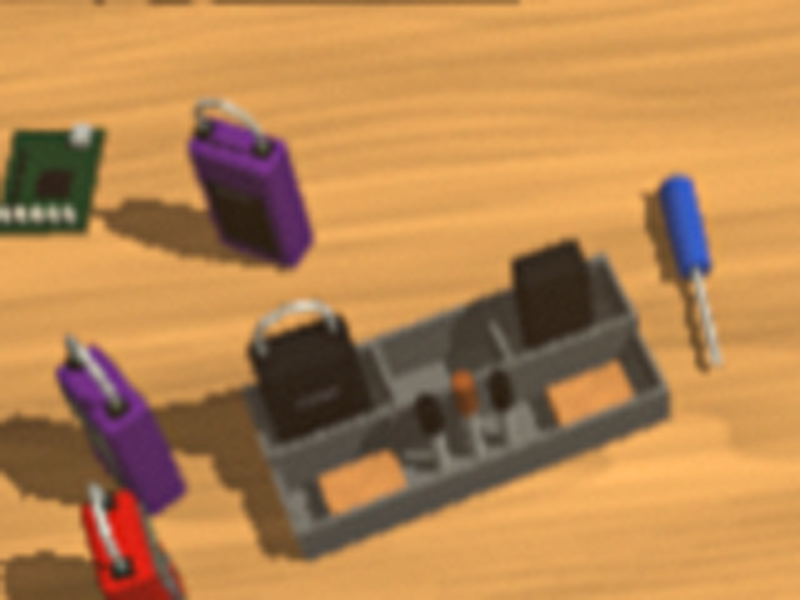

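View pics/t_caddy.png

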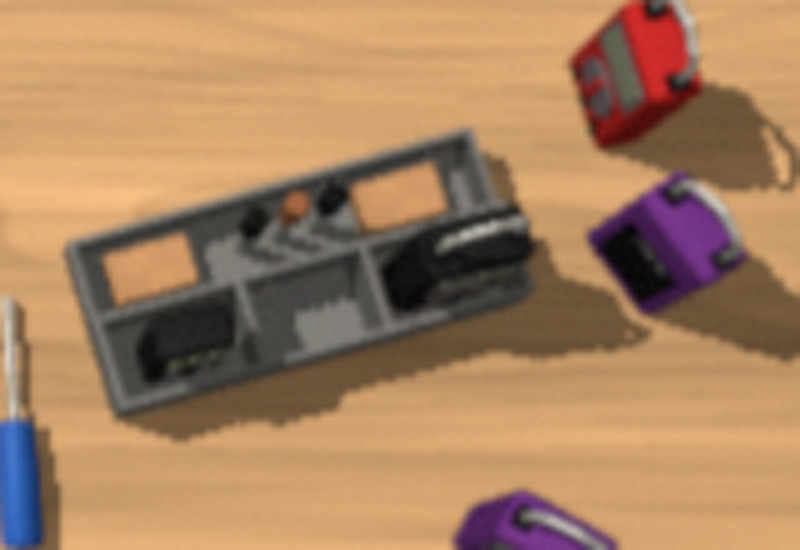

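View pics/s_stand.png

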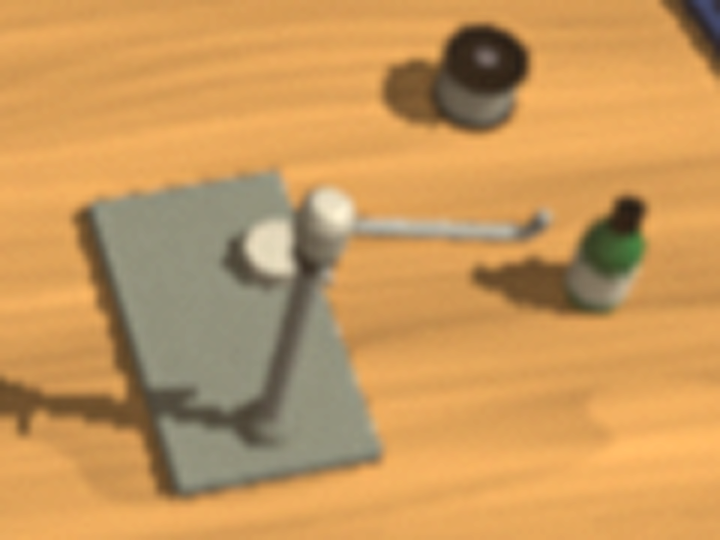

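View pics/t_stand.png

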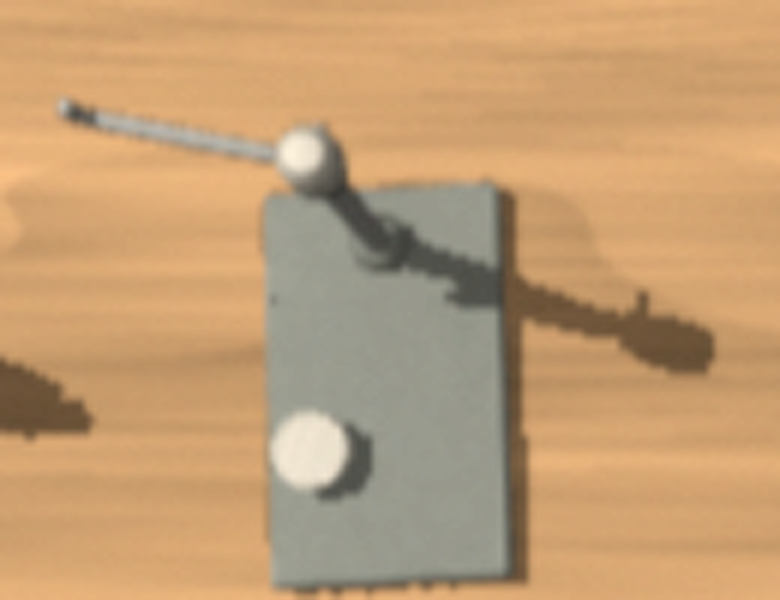

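```bash
python3 - <<'E'
from h import *
P=lambda *a:print(*[np.round(x,4) if not isinstance(x,str) else x for x in a])
t=cv2.imread("pics/top0.png").astype(int)
# foot mask
r=t[160:270,230:300]; hsv=cv2.cvtColor(r.astype(np.uint8),cv2.COLOR_BGR2HSV)
print(r[40,30],r[60,40])
m=((hsv[...,1]<60)&(hsv[...,2]>60)).astype(np.uint8)
c=max(cv2.findContours(m,0,2)[0],key=cv2.contourArea); rr=cv2.minAreaRect(c);b=cv2.boxPoints(rr)+[230,160];P(b)
for p in [(244.7,192.5),(282.8,190.5),(245.3,257.5),(285,255.8)]: P("foot",onz("top",*p,.014))
for p in [(355,183.5),(403.3,232),(384.7,256.0)]: pass
C=lambda x,y,k=5,o=(340,150):(o[0]+x/k,o[1]+y/k)
for p in [(118,412),(530,290),(100,318)]: P("caddy rim",onz("top",*C(*p),.055))
S=lambda x,y,k=5,o=(170,150):(o[0]+x/k,o[1]+y/k)
P("bail",*tri(C(484,228),S(295,305)), onz("top",*C(484,228),.162),onz("scene",*S(295,305),.1645))
# scene rim corners: 
for p in [(268,455),(635,318),(600,255),(250,395)]: P("caddy rim s",onz("scene",*S(*p),.055))
# hook
T6=lambda x,y:(200+x/6,160+y/6); S6=lambda x,y:(340+x/6,150+y/6)
P("boss top",*tri(T6(303,155),S6(330,205))); P("boss z224",onz("top",*T6(303,155),.224),onz("scene",*S6(332,203),.224))
P("tip",*tri(T6(67,107),S6(543,215)),onz("top",*T6(67,107),.219),onz("scene",*S6(543,215),.219))
P("rod base",onz("top",*T6(382,245),.014),onz("scene",*S6(268,415),.014))
P("tin",onz("top",*T6(312,450),.03)); P("flux",onz("scene",*S6(600,295),0)); 
P("driver",onz("top",343,210,.005),onz("top",344,258,.01))
for p in [(437,250),(522,212)]: P("bailfoot",onz("top",*C(*p),.145))
E
```

```text
[64 69 68] [88 96 95]
[[229.6057 181.081 ]
 [274.7411 171.8066]
 [291.5533 253.626 ]
 [246.4179 262.9004]]
foot [0.5813 0.2898 0.014 ]
foot [0.5876 0.1742 0.014 ]
foot [0.3856 0.2807 0.014 ]
foot [0.3909 0.1635 0.014 ]
caddy rim [ 0.4561 -0.0656  0.055 ]
caddy rim [ 0.5275 -0.3036  0.055 ]
caddy rim [ 0.5107 -0.0559  0.055 ]
bail [ 0.5436 -0.2521  0.1571] 0.0029 [ 0.5426 -0.2524  0.162 ] [ 0.5489 -0.2495  0.1645]
caddy rim s [ 0.585  -0.2864  0.055 ]
caddy rim s [ 0.5187 -0.0495  0.055 ]
caddy rim s [ 0.467  -0.0665  0.055 ]
caddy rim s [ 0.5405 -0.2967  0.055 ]
boss top [0.558  0.2367 0.2143] 0.0054
boss z224 [0.5552 0.2321 0.224 ] [0.5636 0.2374 0.224 ]
tip [0.579  0.3388 0.2146] 0.0051 [0.5773 0.3349 0.219 ] [0.5818 0.3395 0.219 ]
rod base [0.5557 0.2314 0.014 ] [0.5572 0.2384 0.014 ]
tin [0.4505 0.2602 0.03  ]
flux [0.4982 0.4552 0.    ]
driver [ 0.5294 -0.0081  0.005 ] [ 0.3853 -0.0104  0.01  ]
bailfoot [ 0.5339 -0.231   0.145 ]
bailfoot [ 0.5548 -0.2773  0.145 ]
```

```bash
python3 - <<'E'
from h import *
P=lambda *a:print(*[np.round(x,4) if not isinstance(x,str) else x for x in a])
C=lambda x,y,k=5,o=(340,150):(o[0]+x/k,o[1]+y/k)
S=lambda x,y,k=5,o=(170,150):(o[0]+x/k,o[1]+y/k)
S6=lambda x,y:(340+x/6,150+y/6)
c=np.array([onz("scene",*S6(*p),.014)[:2] for p in [(95,205),(278,175),(380,455),(178,487)]])
P(c,c.mean(0)); d=(c[3]+c[2]-c[0]-c[1]);P("stand yaw s",np.arctan2(d[1],d[0]),np.linalg.norm(d)/2)
P("purple top corners",*[onz("top",*C(*p),.118)[:2] for p in [(590,238),(680,175),(745,255),(655,310)]])
P("purple top scene",*[onz("scene",*S(*p),.118)[:2] for p in [(60,375),(90,345),(133,405)]])
P("meter top corners s",*[onz("scene",*S(*p),.122)[:2] for p in [(250,350),(345,318),(362,408),(275,440)]])
P("meter purple2",tri(C(560,505),S(230,105)))
E
```

```text
[[0.4023 0.1717]
 [0.3963 0.2839]
 [0.5913 0.2937]
 [0.5946 0.1788]] [0.4961 0.232 ]
stand yaw s 0.0435 0.1938
purple top corners [ 0.5458 -0.3208] [ 0.5812 -0.3717] [ 0.5363 -0.4043] [ 0.5058 -0.3539]
purple top scene [ 0.548  -0.3982] [ 0.5293 -0.3808] [ 0.575  -0.3543]
meter top corners s [ 0.5492 -0.2839] [ 0.5348 -0.2263] [ 0.5988 -0.219 ] [ 0.613  -0.2705]Traceback (most recent call last):
  File "<stdin>", line 11, in <module>
  File "<stdin>", line 2, in <lambda>
    return _wrapfunc(a, 'round', decimals=decimals, out=out)
    return _wrapit(obj, method, *args, **kwds)
    conv = _array_converter(obj)
ValueError: setting an array element with a sequence. The requested array has an inhomogeneous shape after 1 dimensions. The detected shape was (2,) + inhomogeneous part.
```

Emit:
arm_command --pt "0 0 -50 0" --pt "0 0 -50 0" --pt "0 0 -40 0" --pt "35 -35 0 0" --pt "35 -35 0 0" --pt "35 -35 0 0" --pt "35 -35 0 0" --pt "35 -35 0 0" --pt "35 -35 0 0" --pt "35 -35 0 0" --pt "35 -35 0 0" --pt "35 -35 0 0" --jaw 1

```text
t: 1.6
ee_pos: [0.3766, -0.1116, 0.3313]
tcp_rot: [3.094, 0.545, -0.0]
ft_force: [1.3, -0.3, -0.1]
finger_gap: 1.0
```

Emit:
arm_command --pt "33 -32 0 0" --pt "33 -32 0 0" --pt "33 -32 0 0" --pt "33 -32 0 0" --pt "33 -32 0 0" --pt "33 -32 0 0" --pt "33 -32 0 0" --pt "33 -32 0 0" --pt "33 -32 0 0" --pt "33 -33 0 0"

```text
t: 2.85
ee_pos: [0.5772, 0.3026, 0.3309]
tcp_rot: [3.094, 0.545, -0.001]
ft_force: [0.8, -0.6, 0.5]
finger_gap: 1.001
```

Emit:
arm_command --pt "0 0 0 -0.17" --pt "0 0 0 -0.17" --pt "0 0 0 -0.17" --pt "0 0 0 -0.17" --pt "0 0 0 -0.17" --pt "0 0 0 -0.17" --pt "0 0 0 0" --jaw 0.5

```text
t: 3.72
ee_pos: [0.5767, 0.3013, 0.3309]
tcp_rot: [-2.435, -1.985, 0.001]
ft_force: [-0.6, -0.3, 0.1]
finger_gap: 0.498
```

```bash
python3 - <<'E'
from h import *
from scipy.spatial.transform import Rotation as R
s=manip.get_state(); r=R.from_rotvec(s["tcp_rot"]).as_matrix(); print(s["t"],s["ee_pos"].round(4),"psi",np.arctan2(r[1,0],r[0,0]),s["q"].round(2))
s_=manip.read_camera("scene")[:,:,::-1];t_=manip.read_camera("top")[:,:,::-1]
a=cv2.resize(s_[120:250,330:490],None,fx=4,fy=4);b=cv2.resize(t_[120:250,180:340],None,fx=4,fy=4)
cv2.imwrite("pics/a1.png",np.clip(a*1.5,0,255).astype(np.uint8));cv2.imwrite("pics/b1.png",np.clip(b*1.5,0,255).astype(np.uint8))
E
```

```text
3.725 [0.5767 0.3013 0.3309] psi 1.3677715502395498 [0.43 0.49 0.94 0.   1.71 0.63]
```

View pics/a1.png

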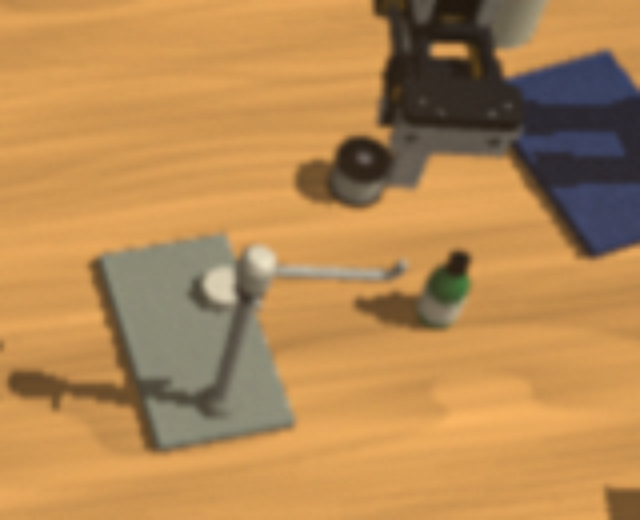

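View pics/b1.png

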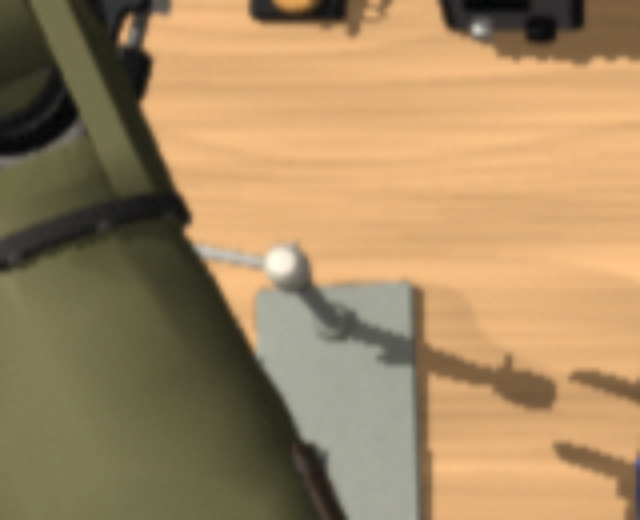

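```bash
python3 - <<'E'
from h import *
for k in(-23.5,23.5):
  for w in (-8,8):
    psi=1.368; p=np.array([.5767,.3013,.309])+k/1000*np.array([np.sin(psi),-np.cos(psi),0])+w/1000*np.array([np.cos(psi),np.sin(psi),0])
    print(k,w,((proj("scene",p)-[330,120])*4).round(0))
E
```

```text
-23.5 -8 [363. 159.]
-23.5 8 [386. 161.]
23.5 -8 [369. 214.]
23.5 8 [393. 215.]
```

```bash
python3 - <<'E'
from h import *
s_=manip.read_camera("scene")[:,:,::-1].copy()
crop("scene",400,110,80,70,10,"pics/a2.png",s_)
E
```

```text
(no output)
```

View pics/a2.png

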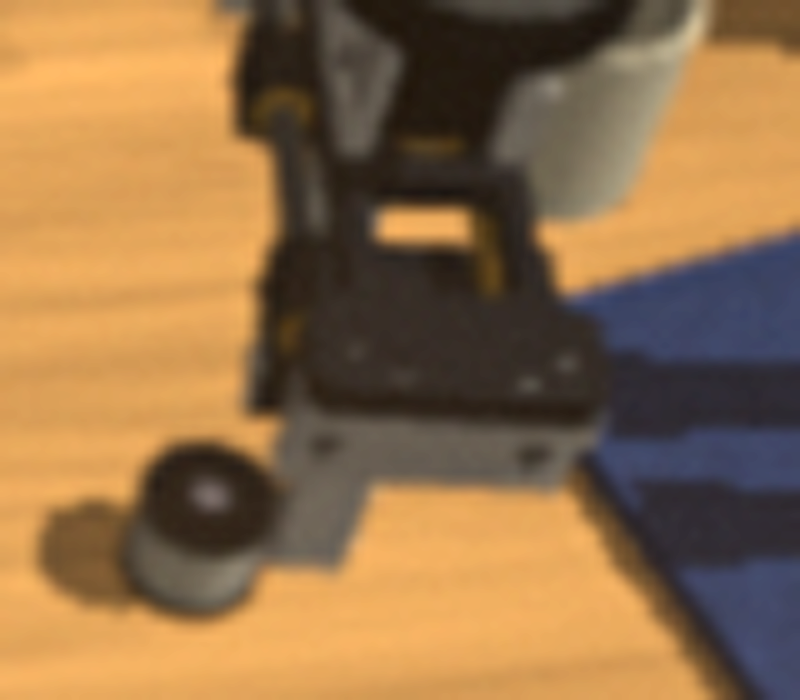

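```bash
python3 - <<'E'
from h import *
for k in(-47,47):
  for w in (-8,8):
    psi=.349; p=np.array([.188,-.517,.169])+k/1000*np.array([np.sin(psi),-np.cos(psi),0])+w/1000*np.array([np.cos(psi),np.sin(psi),0])
    print(k,w,proj("scene",p).round(1))
crop("scene",80,60,100,80,8,"pics/a3.png",cv2.imread("pics/scene0.png"))
E
```

```text
-47 -8 [159.4 123.7]
-47 8 [160.7 126.7]
47 -8 [132.2 133.5]
47 8 [133.3 136.6]
```

View pics/a3.png

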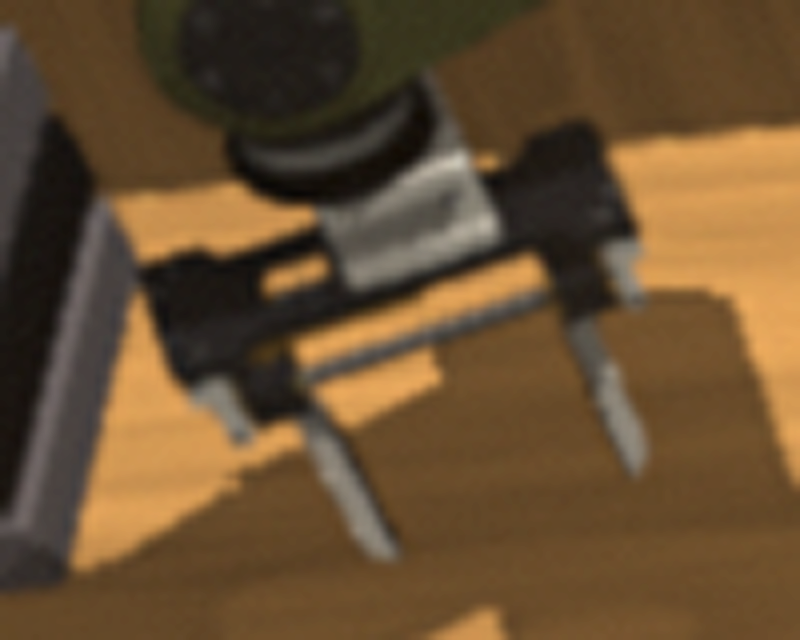

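```bash
python3 - <<'E'
from h import *
print(manip.tcp_to_tips, [a for a in dir(manip) if a[0]!='_'])
for k in(-47,47):
    psi=.349; p=np.array([.188,-.517,.169])+k/1000*np.array([np.sin(psi),-np.cos(psi),0])
    print(k,proj("top",p).round(1),proj("top",p+[0,0,.2]).round(1),proj("scene",p+[0,0,.2]).round(1))
print(proj("scene",[0,0,0]),proj("top",[0,0,0]))
crop("top",520,310,120,90,6,"pics/b3.png",cv2.imread("pics/top0.png"))
crop("scene",230,50,140,110,5,"pics/b4.png",cv2.imread("pics/scene0.png"))
E
```

```text
0.022 ['PlanningError', 'camera_model', 'get_state', 'job_done', 'read_camera', 'tcp_to_tips']
-47 [534.4 342.8] [580.7 357. ] [139.6  78.4]
47 [569.7 329.7] [624.1 340.9] [108.3  88.7]
[294.31598826 111.5922812 ] [340.80854087 396.62186637]
```

View pics/b3.png

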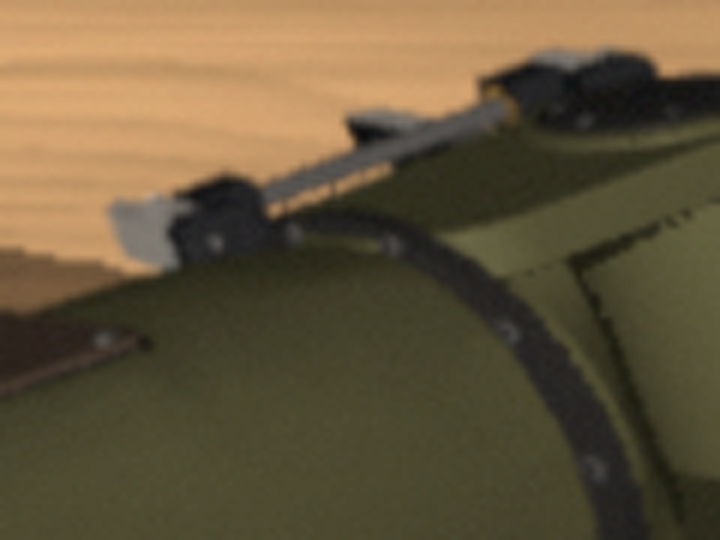

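View pics/b4.png

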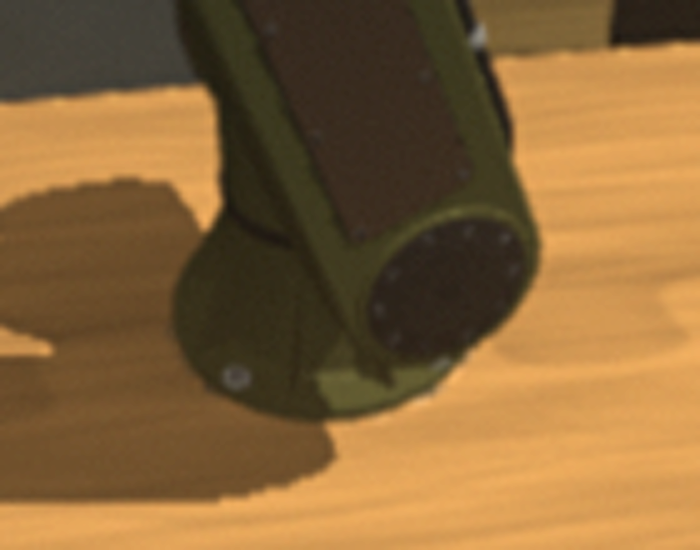

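```bash
python3 - <<'E'
from h import *
print(tri((540,346),(159.4,119.4)),tri((578.5,329),(129.4,130)))
for k in(-47,47):
    psi=.349; print(np.array([.188,-.517,.169])+k/1000*np.array([np.sin(psi),-np.cos(psi),0]))
E
```

```text
(array([ 0.16842231, -0.47095317,  0.19373728]), np.float64(0.006548702900142269)) (array([ 0.20932828, -0.5629489 ,  0.19998761]), np.float64(0.004932916684566606))
[ 0.17192796 -0.47283339  0.169     ]
[ 0.20407204 -0.56116661  0.169     ]
```

```bash
python3 - <<'E'
from h import *
psi=1.368
for k in (24,36):
  for z in(.309,.32,.33,.34,.35): print(k,z,proj("scene",np.array([.5767,.3013,z])+k/1000*np.array([np.sin(psi),-np.cos(psi),0])).round(1))
E
```

```text
24 0.309 [425.2 173.7]
24 0.32 [426.1 171.2]
24 0.33 [427.  168.9]
24 0.34 [427.9 166.6]
24 0.35 [428.8 164.2]
36 0.309 [425.6 177.3]
36 0.32 [426.6 174.8]
36 0.33 [427.4 172.5]
36 0.34 [428.3 170.2]
36 0.35 [429.2 167.8]
```

Emit:
arm_command --pt "0 0 35 0" --pt "0 0 35 0" --pt "0 0 30 0" --pt "0 0 0 0" --pt "0 0 0 0"

```text
t: 4.5
ee_pos: [0.5772, 0.3015, 0.233]
tcp_rot: [2.435, 1.985, 0.003]
ft_force: [-0.4, -1.2, 0.9]
finger_gap: 0.498
```

```bash
python3 - <<'E'
from h import *
print(manip.get_state()["ee_pos"],manip.get_state()["ft_force"])
s_=manip.read_camera("scene")[:,:,::-1].copy()
crop("scene",380,140,80,70,10,"pics/a4.png",s_)
p=manip.get_state()["ee_pos"]
psi=1.368
for k in (24,36): print(proj("scene",p+[0,0,-.022]+k/1000*np.array([np.sin(psi),-np.cos(psi),0])).round(1))
E
```

```text
[0.57718117 0.30147145 0.23299852] [-0.36913348 -1.17497147  0.86709765]
[417.7 194.4]
[418.  197.8]
```

View pics/a4.png

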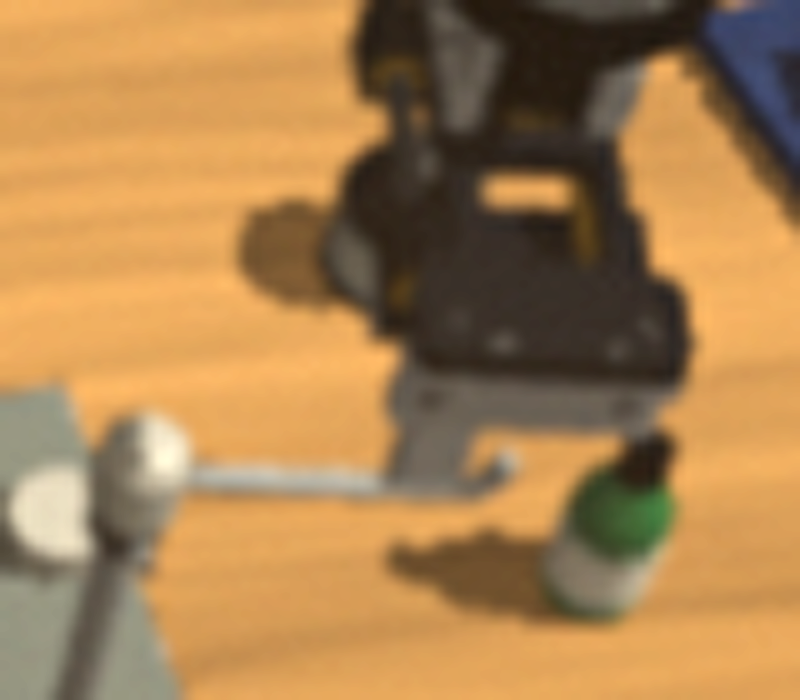

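Emit:
arm_command --pt "0 0 16 0" --pt "0 0 16 0" --pt "0 0 16 0" --pt "0 0 0 0"

```text
t: 5.05
ee_pos: [0.5762, 0.301, 0.1815]
tcp_rot: [-2.434, -1.986, 0.004]
ft_force: [-0.2, 0.1, 0.1]
finger_gap: 0.5
```

Emit:
arm_command --pt "0 0 0 0" --pt "0 0 0 0" --pt "0 0 0 0" --pt "0 0 0 0" --pt "0 0 0 0" --pt "0 0 0 0" --jaw 0.15

```text
t: 5.8
ee_pos: [0.5768, 0.3013, 0.1834]
tcp_rot: [-2.434, -1.986, -0.0]
ft_force: [0.7, -0.1, -0.1]
finger_gap: 0.15
```

```bash
python3 - <<'E'
from h import *
s_=manip.read_camera("scene")[:,:,::-1].copy()
crop("scene",380,140,80,70,10,"pics/a5.png",s_)
crop("top",200,150,80,70,10,"pics/b5.png")
E
```

```text
(no output)
```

View pics/a5.png

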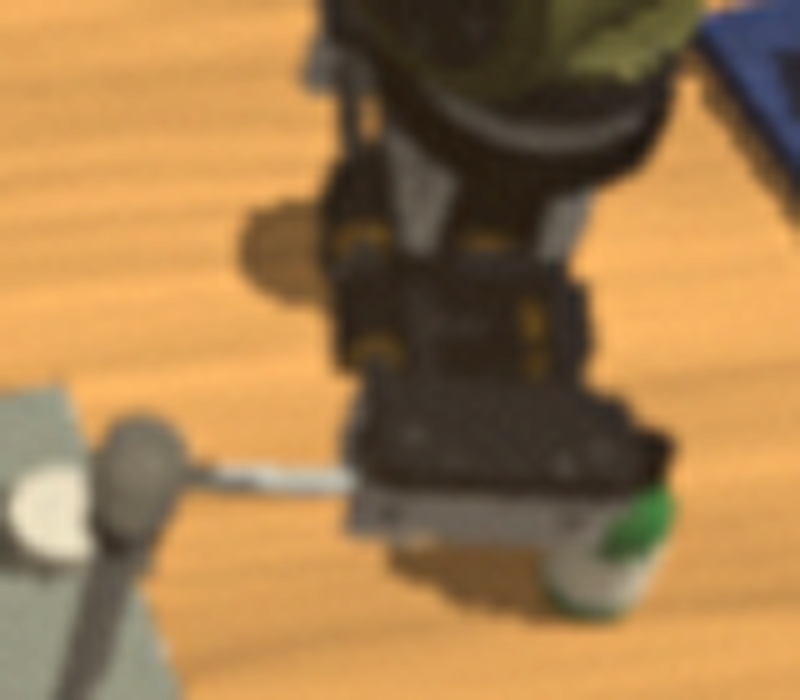

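View pics/b5.png

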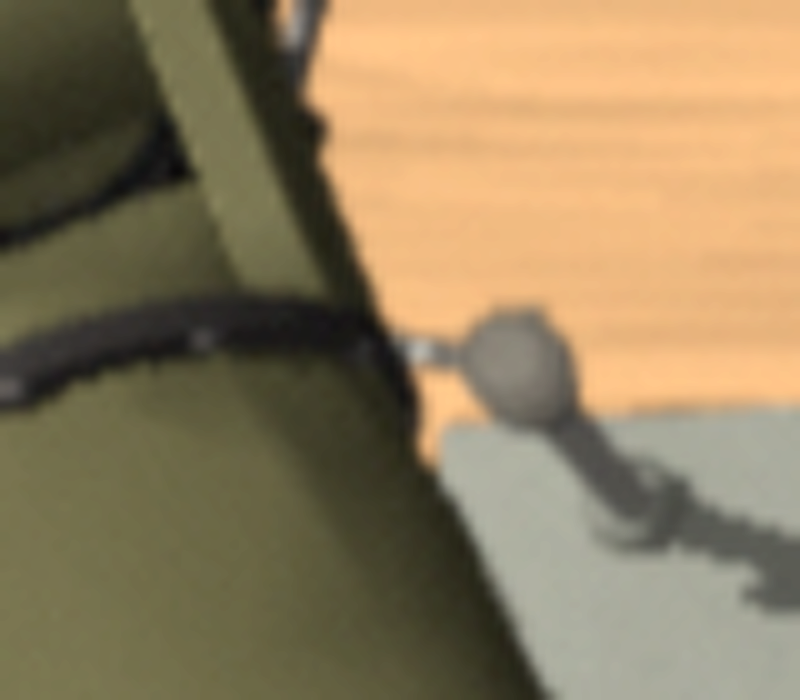

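Emit:
arm_command --pt "0 0 0 0" --pt "0 0 0 0" --pt "0 0 0 0" --pt "0 0 0 0" --jaw 0.05

```text
t: 6.4
ee_pos: [0.5767, 0.3014, 0.1833]
tcp_rot: [-2.434, -1.986, 0.0]
ft_force: [-2.0, 1.4, 0.7]
finger_gap: 0.075
```

Emit:
arm_command --pt "0 0 0 0" --pt "0 0 0 0" --pt "-0.7 -9.6 0 -0.14" --pt "-0.7 -9.6 0 -0.14" --pt "-0.7 -9.6 0 -0.14" --pt "-0.7 -9.6 0 -0.14" --pt "-0.7 -9.6 0 -0.14" --pt "-0.7 -9.6 0 -0.14" --jaw 0.17

```text
t: 7.4
ee_pos: [0.5219, 0.2891, 0.1835]
tcp_rot: [1.406, 2.809, 0.001]
ft_force: [1.0, 2.0, 0.1]
finger_gap: 0.177
```

```bash
cat >> h.py <<'E'
from scipy.spatial.transform import Rotation as Rn
def st():
    s=manip.get_state(); r=Rn.from_rotvec(s["tcp_rot"]).as_matrix(); psi=np.arctan2(r[1,0],r[0,0])%(2*np.pi)
    print("t",round(s["t"],2),s["ee_pos"].round(4),"psi",round(psi,3),"q",s["q"].round(2),"F",s["ft_force"].round(1),"gap",round(s["finger_gap"],3)); return s["ee_pos"],psi
def go(p,psi,T):
    d=np.array(T)-p; c,s=np.cos(psi),np.sin(psi); print("tool mm",(np.array([d[0]*c+d[1]*s,d[0]*s-d[1]*c,-d[2]])*1000).round(1))
E
python3 - <<'E'
from h import *
p,psi=st(); print(np.arctan2(p[1]-.2345,p[0]-.561),np.hypot(p[1]-.2345,p[0]-.561))
crop("scene",340,140,110,90,7,"pics/a6.png")
E
```

```text
t 7.4 [0.5219 0.2891 0.1835] psi 2.214 q [ 0.44  0.41  1.39  0.    1.34 -0.2 ] F [1.  2.  0.1] gap 0.177
2.192726811451622 0.06712741833950167
```

View pics/a6.png

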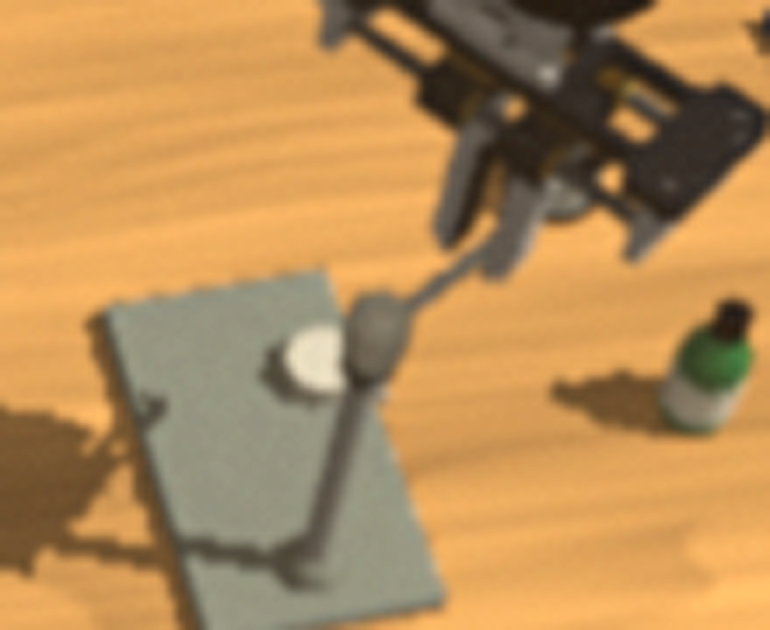

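Emit:
arm_command --pt "-0.7 -9.6 0 -0.139" --pt "-0.7 -9.6 0 -0.139" --pt "-0.7 -9.6 0 -0.139" --pt "-0.7 -9.6 0 -0.139" --pt "-0.7 -9.6 0 -0.139" --pt "-0.7 -9.6 0 -0.139" --pt "-0.7 -9.6 0 -0.139" --pt "0 0 0 0"

```text
t: 8.45
ee_pos: [0.4945, 0.2301, 0.1835]
tcp_rot: [-0.058, 3.141, -0.0]
ft_force: [0.1, -0.3, -0.7]
finger_gap: 0.17
```

Emit:
arm_command --pt "0 0 0 0" --pt "0 0 0 0" --pt "0 0 0 0" --pt "0 0 0 0" --jaw 0.05

```text
t: 8.95
ee_pos: [0.4943, 0.2306, 0.1834]
tcp_rot: [-0.063, 3.141, 0.0]
ft_force: [0.8, 1.3, 0.5]
finger_gap: 0.073
```

```bash
python3 - <<'E'
from h import *
p,psi=st(); 
crop("scene",340,140,110,90,7,"pics/a7.png")
E
```

```text
t 8.95 [0.4943 0.2306 0.1834] psi 3.181 q [ 0.37  0.3   1.54  0.    1.3  -1.24] F [0.8 1.3 0.5] gap 0.073
```

View pics/a7.png

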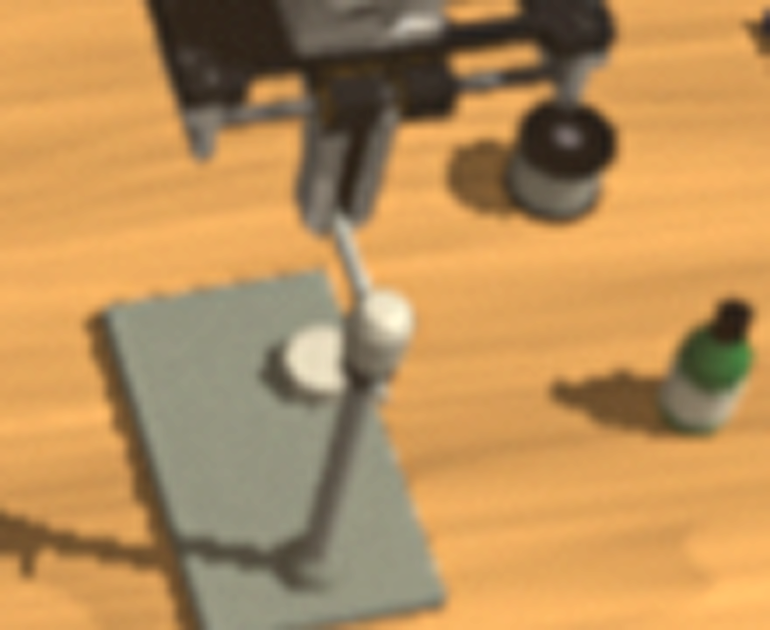

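```bash
python3 - <<'E'
from h import *
p=np.array([.4943,.2306,.1834])
for k in(-10,10):
  for z in (-.022,-.01,0,.01): print(k,z,((proj("scene",p+[0.006,-k/1000*-1,z])-[340,140])*7).round(0))
print(((proj("scene",[.456,.229,.219])-[340,140])*7).round(0), ((proj("scene",[.561,.2335,.224])-[340,140])*7).round(0))
print(((proj("scene",[.4943,.2306,.205])-[340,140])*7).round(0))
E
```

```text
-10 -0.022 [291. 279.]
-10 -0.01 [295. 263.]
-10 0 [298. 249.]
-10 0.01 [301. 235.]
10 -0.022 [335. 274.]
10 -0.01 [339. 258.]
10 0 [343. 244.]
10 0.01 [346. 230.]
[304. 117.] [377. 303.]
[324. 206.]
```

Emit:
arm_command --pt "0 0 0 0" --pt "0 0 0 0" --pt "0 0 0 0" --pt "0 0 -30 0" --pt "0 0 -40 0" --pt "0 0 -40 0" --pt "0 0 -40 0" --pt "0 0 0 0" --jaw 0.3

```text
t: 10.0
ee_pos: [0.4948, 0.2306, 0.3362]
tcp_rot: [-0.063, 3.136, 0.003]
ft_force: [1.2, 0.4, -1.0]
finger_gap: 0.298
```

```bash
python3 - <<'E'
from h import *
p,psi=st(); go(p,psi,(.545,-.253,.334))
crop("scene",340,140,110,90,7,"pics/a8.png")
crop("top",200,150,110,110,5,"pics/b8.png")
E
```

```text
t 10.0 [0.4948 0.2306 0.3362] psi 3.182 q [ 0.37  0.22  1.29 -0.    1.63 -1.24] F [ 1.2  0.4 -1. ] gap 0.298
tool mm [ -30.7 -485.2    2.2]
```

View pics/a8.png

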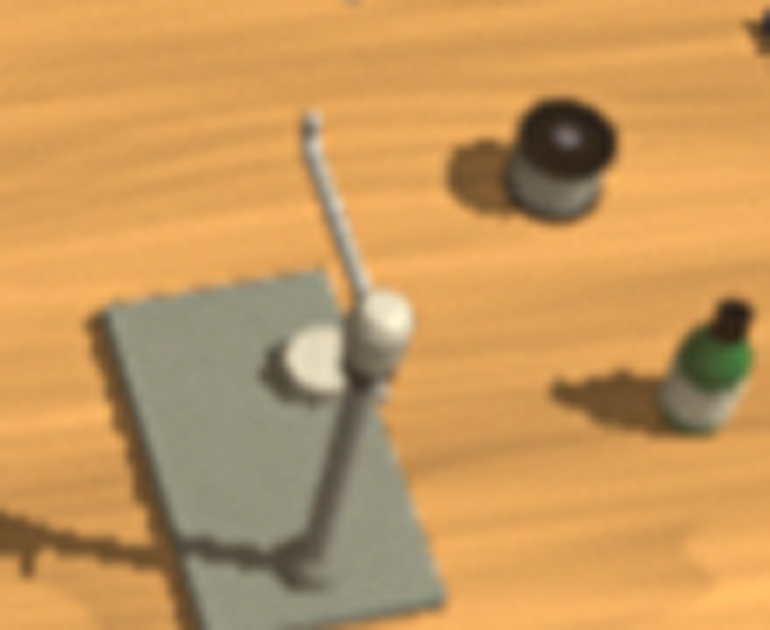

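View pics/b8.png

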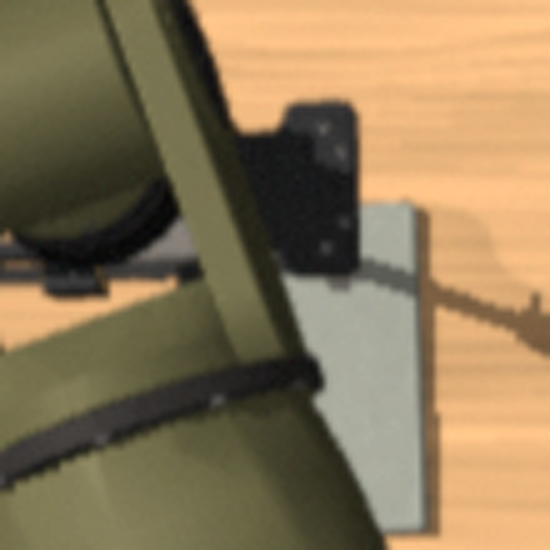

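Emit:
arm_command --pt "-3 -48.5 0 0" --pt "-3 -48.5 0 0" --pt "-3 -48.5 0 0" --pt "-3 -48.5 0 0" --pt "-3 -48.5 0 0" --pt "-3 -48.5 0 0" --pt "-3 -48.5 0 0" --pt "-3 -48.5 0 0" --pt "-3 -48.5 0 0" --pt "-3 -48.5 0 0" --pt "0 0 0 -0.12" --pt "0 0 0 -0.12" --jaw 0.9

```text
t: 11.6
ee_pos: [0.5433, -0.2535, 0.3312]
tcp_rot: [0.443, -3.108, -0.003]
ft_force: [0.3, -0.1, -0.6]
finger_gap: 0.901
```

Emit:
arm_command --pt "0 0 40 0" --pt "0 0 40 0" --pt "0 0 40 0" --pt "0 0 0 0"

```text
t: 12.1
ee_pos: [0.5422, -0.2522, 0.2096]
tcp_rot: [0.438, -3.105, -0.007]
ft_force: [0.2, -0.8, 1.1]
finger_gap: 0.901
```

```bash
python3 - <<'E'
from h import *
p,psi=st(); go(p,psi,(.545,-.253,.103))
crop("scene",190,150,110,100,7,"pics/a9.png")
crop("top",390,150,110,100,7,"pics/b9.png")
E
```

```text
t 12.1 [ 0.5422 -0.2522  0.2096] psi 3.422 q [-0.5   0.4   1.34 -0.    1.4  -2.35] F [ 0.2 -0.8  1.1] gap 0.901
tool mm [ -2.4  -1.5 106.6]
```

View pics/a9.png

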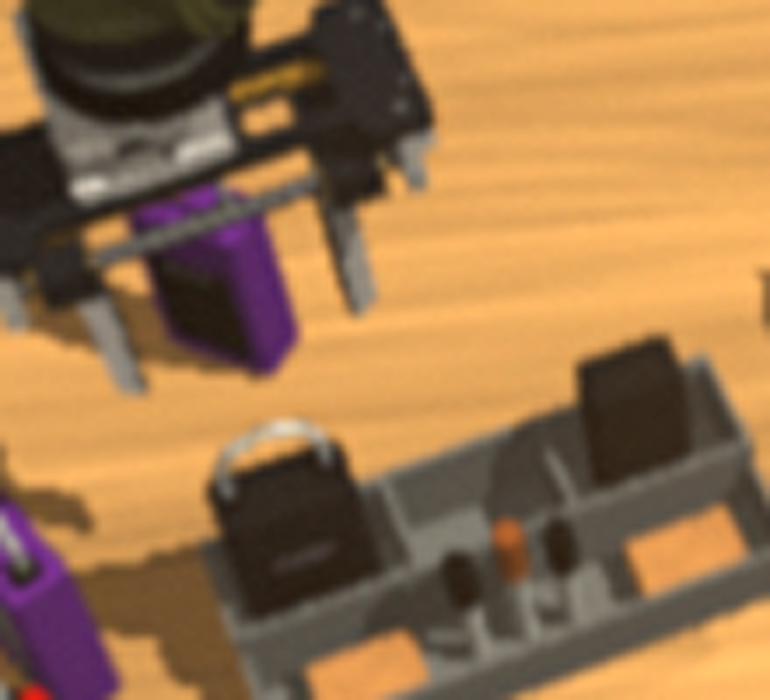

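View pics/b9.png

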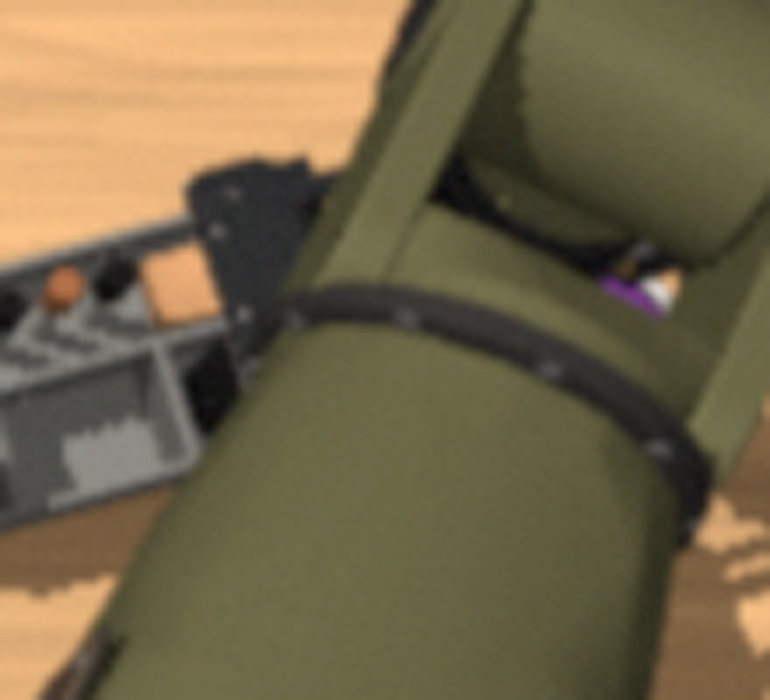

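Emit:
arm_command --pt "-2 -1 30 0" --pt "0 0 30 0" --pt "0 0 25 0" --pt "0 0 0 0"

```text
t: 12.7
ee_pos: [0.5458, -0.2534, 0.1285]
tcp_rot: [0.439, -3.11, -0.001]
ft_force: [0.5, -0.3, 1.4]
finger_gap: 0.903
```

```bash
python3 - <<'E'
from h import *
p,psi=st(); go(p,psi,(.545,-.253,.103))
crop("scene",190,150,110,100,7,"pics/a10.png")
E
```

```text
t 12.7 [ 0.5458 -0.2534  0.1285] psi 3.422 q [-0.5   0.47  1.44 -0.    1.24 -2.35] F [ 0.5 -0.3  1.4] gap 0.903
tool mm [ 0.7  0.6 25.5]
```

View pics/a10.png

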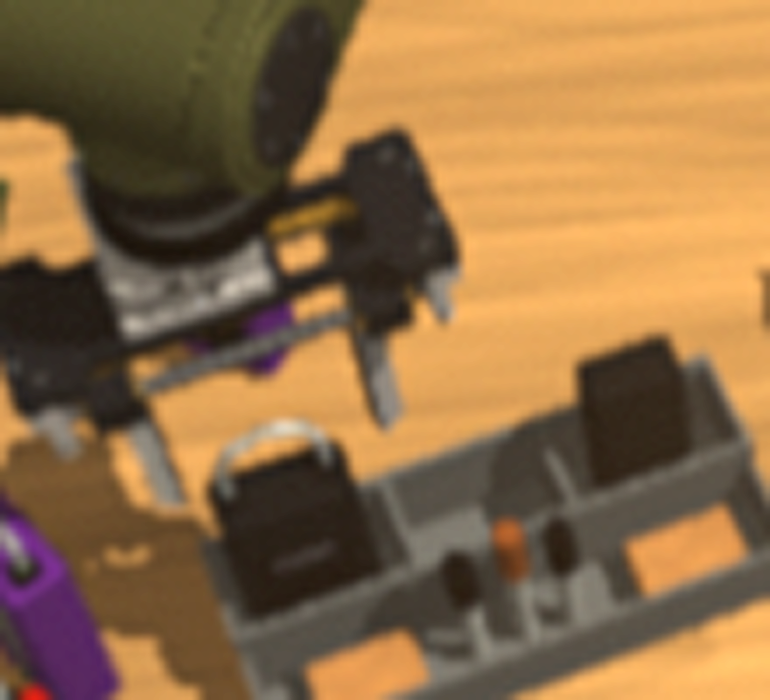

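Emit:
arm_command --pt "0 0 12 0" --pt "0 0 11 0" --pt "0 0 0 0"

```text
t: 13.12
ee_pos: [0.5456, -0.2532, 0.1045]
tcp_rot: [0.439, -3.11, -0.001]
ft_force: [-0.4, 0.2, 0.3]
finger_gap: 0.898
```

```bash
python3 - <<'E'
from h import *
p,psi=st()
crop("scene",190,150,110,100,7,"pics/a11.png")
E
```

```text
t 13.12 [ 0.5456 -0.2532  0.1045] psi 3.422 q [-0.5   0.49  1.46  0.    1.19 -2.35] F [-0.4  0.2  0.3] gap 0.898
```

View pics/a11.png

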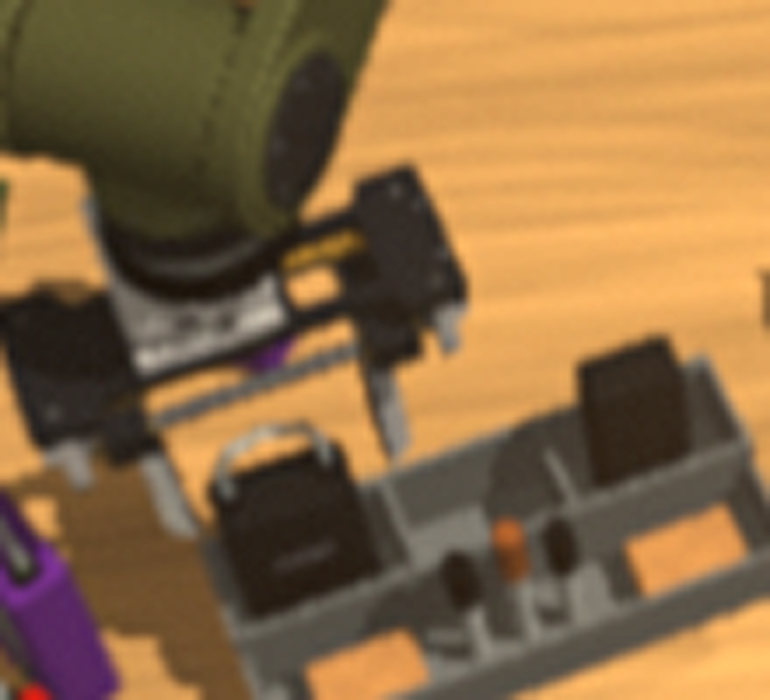

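Emit:
arm_command --pt "0 0 4.5 0" --pt "0 0 0 0"

```text
t: 13.42
ee_pos: [0.5458, -0.2534, 0.1006]
tcp_rot: [0.439, -3.111, -0.0]
ft_force: [-0.3, 0.7, 0.0]
finger_gap: 0.902
```

Emit:
arm_command --pt "0 0 0 0" --pt "0 0 0 0" --pt "0 0 0 0" --pt "0 0 0 0" --pt "0 0 0 0" --pt "0 0 0 0" --jaw 0.5

```text
t: 14.18
ee_pos: [0.546, -0.2535, 0.101]
tcp_rot: [-0.439, 3.11, -0.001]
ft_force: [-0.6, -1.8, 2.4]
finger_gap: 0.653
```

```bash
python3 - <<'E'
from h import *
p,psi=st()
crop("scene",190,150,110,100,7,"pics/a12.png")
E
```

```text
t 14.18 [ 0.546  -0.2535  0.101 ] psi 3.422 q [-0.5   0.5   1.46 -0.    1.18 -2.35] F [-0.6 -1.8  2.4] gap 0.653
```

View pics/a12.png

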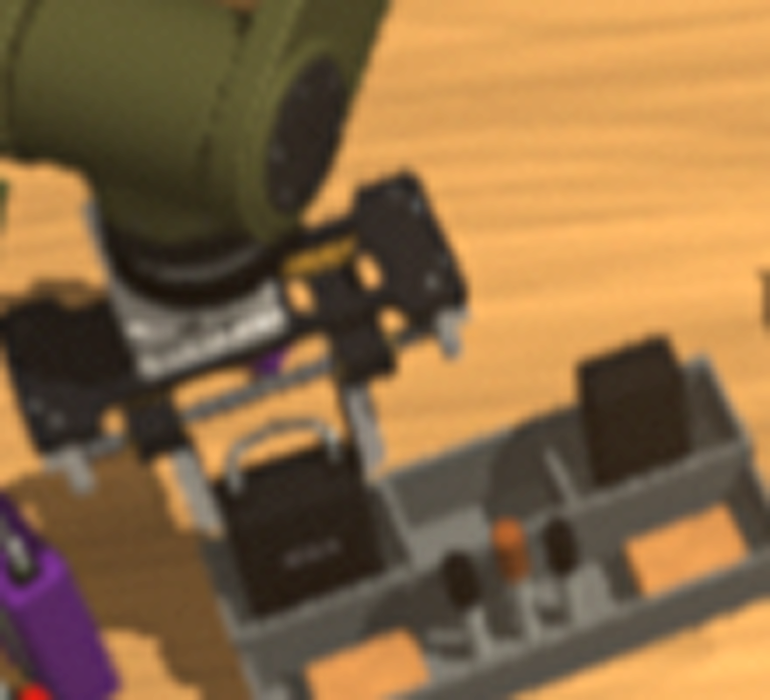

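Emit:
arm_command --pt "0 0 0 0" --pt "0 0 -10 0" --pt "0 0 -20 0" --pt "0 0 -30 0" --pt "0 0 -30 0" --pt "0 0 -30 0" --pt "0 0 -20 0" --pt "0 0 0 0" --jaw 0.4

```text
t: 15.22
ee_pos: [0.5462, -0.2533, 0.2422]
tcp_rot: [-0.439, 3.109, -0.002]
ft_force: [0.7, -0.1, -1.7]
finger_gap: 0.653
```

```bash
python3 - <<'E'
from h import *
p,psi=st(); go(p,psi,(.42,.228,.241))
crop("scene",180,130,130,110,6,"pics/a13.png")
E
```

```text
t 15.22 [ 0.5462 -0.2533  0.2422] psi 3.422 q [-0.5   0.39  1.29  0.    1.46 -2.35] F [ 0.7 -0.1 -1.7] gap 0.653
tool mm [-12.  497.5   1.2]
```

View pics/a13.png

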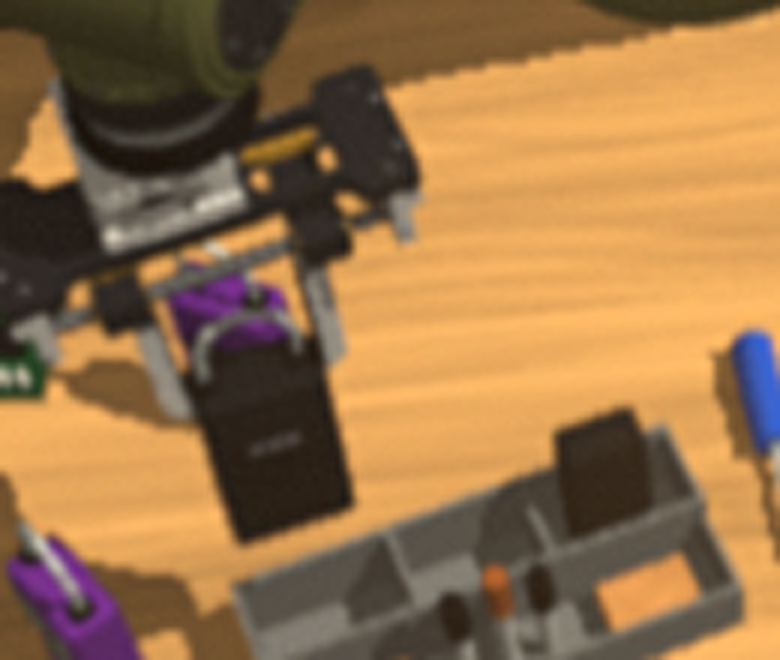

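Emit:
arm_command --pt "0 10 0 0" --pt "-1 20 0 0.04" --pt "-1 30 0 0.04" --pt "-1 40 0 0.04" --pt "-1 45 0 0.04" --pt "-1 45 0 0.04" --pt "-1 45 0 0.037" --pt "-1 45 0 0" --pt "-1 45 0 0"

```text
t: 16.4
ee_pos: [0.5093, 0.0707, 0.24]
tcp_rot: [0.068, -3.139, -0.0]
ft_force: [1.0, -0.3, -2.0]
finger_gap: 0.655
```

```bash
python3 - <<'E'
from h import *
p,psi=st(); go(p,psi,(.42,.228,.241))
E
```

```text
t 16.4 [0.5093 0.0707 0.24  ] psi 3.185 q [ 0.07  0.19  1.55  0.    1.41 -1.55] F [ 1.  -0.3 -2. ] gap 0.655
tool mm [ 82.4 161.1  -1. ]
```

Emit:
arm_command --pt "20 0 0 0" --pt "35 0 0 0" --pt "35 10 0 0" --pt "0 35 0 0" --pt "0 40 0 0" --pt "0 40 0 0" --pt "0 25 0 0" --pt "0 11 0 0" --pt "0 0 0 0" --pt "0 0 0 0"

```text
t: 17.65
ee_pos: [0.4135, 0.2251, 0.2407]
tcp_rot: [0.067, -3.141, 0.0]
ft_force: [-0.1, -0.6, -1.6]
finger_gap: 0.653
```

Emit:
arm_command --pt "0 0 20 0" --pt "0 0 25 0" --pt "0 0 15 0" --pt "0 0 8 0" --pt "0 0 0 0" --pt "0 0 0 0"

```text
t: 18.4
ee_pos: [0.4138, 0.2259, 0.1735]
tcp_rot: [-0.068, 3.14, 0.001]
ft_force: [0.6, 0.3, -1.0]
finger_gap: 0.658
```

```bash
python3 - <<'E'
from h import *
p,psi=st(); go(p,psi,(.411,.228,.1725))
crop("scene",330,110,130,110,6,"pics/a14.png")
crop("top",200,150,110,110,6,"pics/b14.png")
E
```

```text
t 18.4 [0.4138 0.2259 0.1735] psi 3.185 q [ 0.42  0.14  1.76  0.    1.24 -1.19] F [ 0.6  0.3 -1. ] gap 0.658
tool mm [2.7 2.2 1. ]
```

View pics/a14.png

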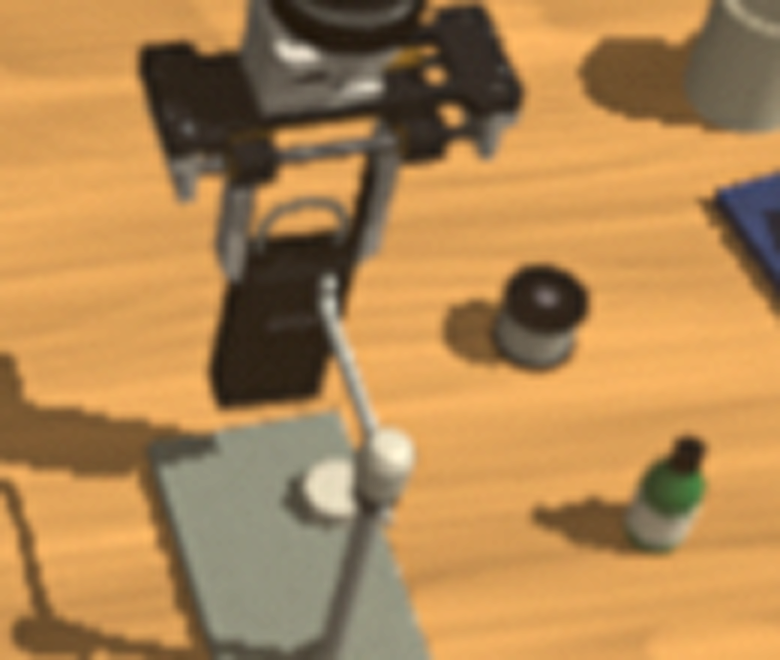

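View pics/b14.png

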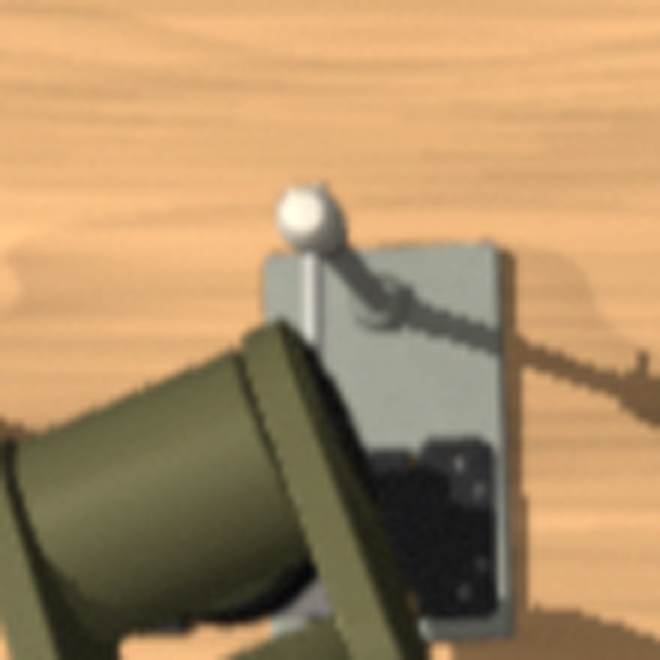

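```bash
python3 - <<'E'
from h import *
crop("scene",355,130,50,50,14,"pics/a15.png")
P=lambda q:((proj("scene",q)-[355,130])*14).round(0)
o=np.array([.4138,.2259,.0765]); ex=np.array([.999,.043,0]);ey=np.array([-.043,.999,0]);ez=np.array([0,0,1])
for n,q in dict(crown_out=(0,0,.1605),crown_in=(0,0,.1555),footL=(0,-.022,.118),footR=(0,.022,.118),TbL=(.016,-.031,.118),TbR=(.016,.031,.118),TfL=(-.016,-.031,.118),BbL=(.016,-.031,0),BbR=(.016,.031,0)).items(): print(n,P(o+ex*q[0]+ey*q[1]+ez*q[2]))
print("tip",P([.456,.229,.219]))
E
```

```text
crown_out [351. 176.]
crown_in [348. 191.]
footL [231. 316.]
footR [419. 289.]
TbL [211. 376.]
TbR [477. 337.]
TfL [174. 268.]
BbL [155. 691.]
BbR [403. 653.]
tip [399. 375.]
```

View pics/a15.png

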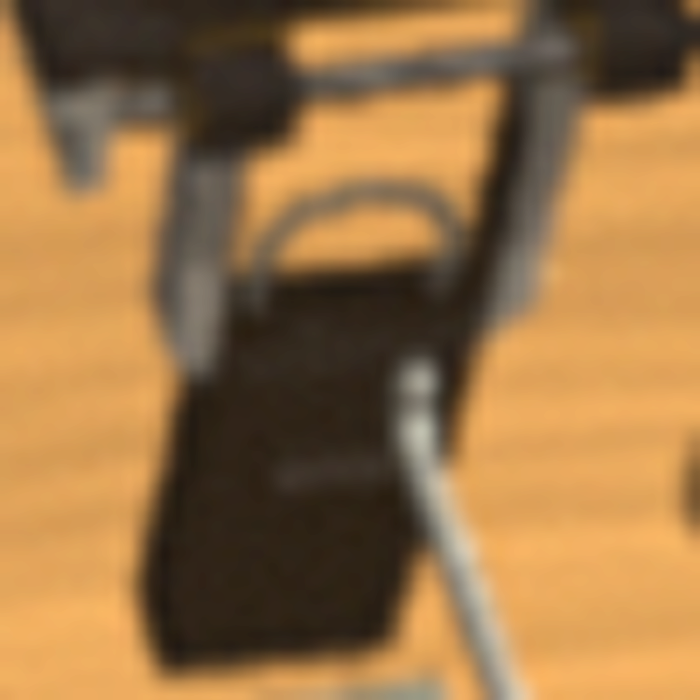

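Emit:
arm_command --pt "-5 1 0 0" --pt "-10 0 0 0" --pt "-10 0 0 0" --pt "-10 0 0 0" --pt "-5 0 0 0" --pt "0 0 0 0"

```text
t: 19.3
ee_pos: [0.4536, 0.2285, 0.1726]
tcp_rot: [0.067, -3.14, 0.0]
ft_force: [0.2, 0.2, -1.7]
finger_gap: 0.652
```

```bash
python3 - <<'E'
from h import *
p,psi=st(); crop("scene",355,130,50,50,14,"pics/a16.png")
E
```

```text
t 19.3 [0.4536 0.2285 0.1726] psi 3.185 q [ 0.39  0.22  1.66  0.    1.26 -1.22] F [ 0.2  0.2 -1.7] gap 0.652
```

View pics/a16.png

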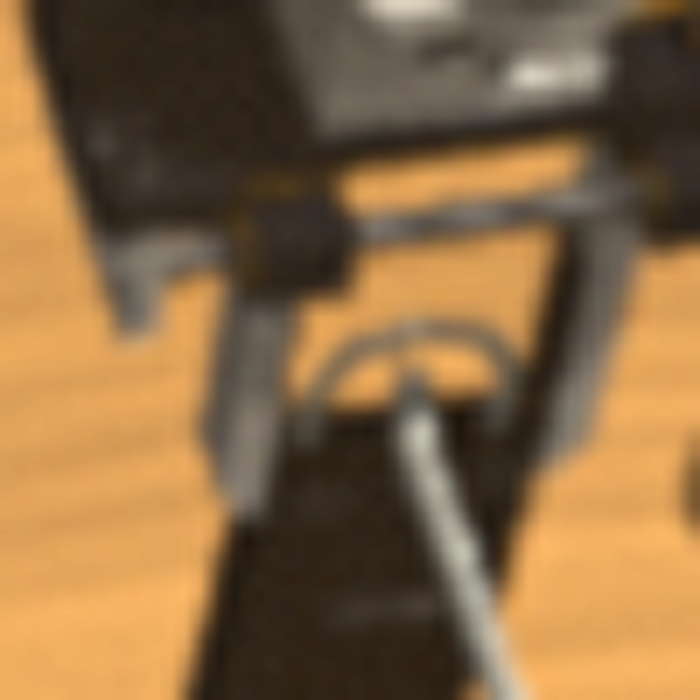

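Emit:
arm_command --pt "-5 0 0 0" --pt "-10 0 0 0" --pt "-10 0 0 0" --pt "-8 0 0 0" --pt "0 0 0 0" --pt "0 0 0 0"

```text
t: 20.1
ee_pos: [0.4862, 0.2299, 0.1727]
tcp_rot: [0.068, -3.141, 0.0]
ft_force: [-0.4, 0.0, -1.0]
finger_gap: 0.654
```

```bash
python3 - <<'E'
from h import *
p,psi=st(); crop("scene",355,130,60,55,12,"pics/a17.png")
E
```

```text
t 20.1 [0.4862 0.2299 0.1727] psi 3.185 q [ 0.37  0.29  1.58  0.    1.27 -1.24] F [-0.4  0.  -1. ] gap 0.654
```

View pics/a17.png

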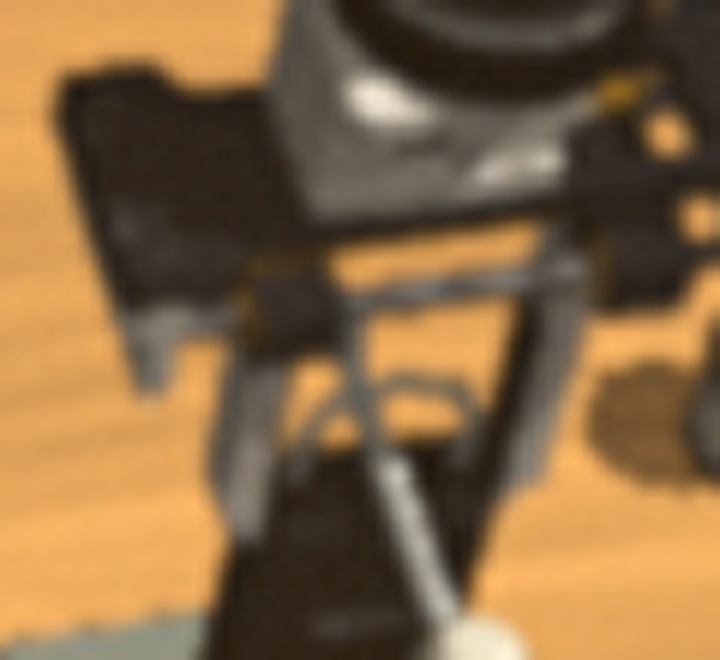

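```bash
python3 - <<'E'
from h import *
P=lambda q:((proj("scene",q)-[375,145])*24+[24*1.3,5]).round(0)
print("arm r75",P([.486,.230,.205]),"crown in",P([.4862,.2299,.2312]),"out",P([.4862,.2299,.2362]),"tip",P([.456,.229,.219]))
im=manip.read_camera("scene")[:,:,::-1][145:175,375:405]
im=cv2.resize(im,None,fx=24,fy=24,interpolation=cv2.INTER_NEAREST); cv2.imwrite("pics/a18.png",np.clip(im*1.8,0,255).astype(np.uint8)[:600])
E
```

```text
arm r75 [283. 539.] crown in [313. 410.] out [319. 384.] tip [235. 287.]
```

View pics/a18.png

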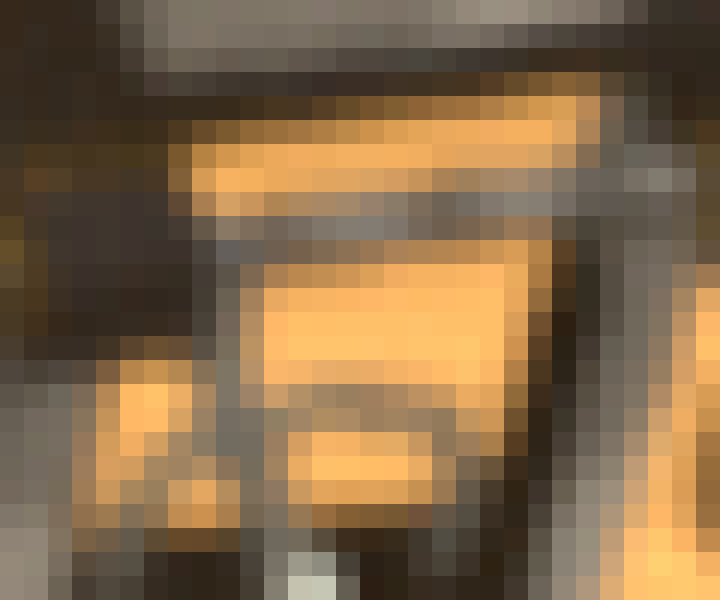

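Emit:
arm_command --pt "0 0 5 0" --pt "0 0 5 0" --pt "0 0 5 0" --pt "0 0 3 0" --pt "0 0 0 0" --pt "0 0 0 0"

```text
t: 20.95
ee_pos: [0.4864, 0.2299, 0.155]
tcp_rot: [-0.068, 3.141, 0.0]
ft_force: [0.1, 0.2, -2.2]
finger_gap: 0.652
```

```bash
python3 - <<'E'
from h import *
p,psi=st(); crop("scene",355,130,60,55,12,"pics/a19.png")
E
```

```text
t 20.95 [0.4864 0.2299 0.155 ] psi 3.185 q [ 0.37  0.31  1.6  -0.    1.23 -1.24] F [ 0.1  0.2 -2.2] gap 0.652
```

View pics/a19.png

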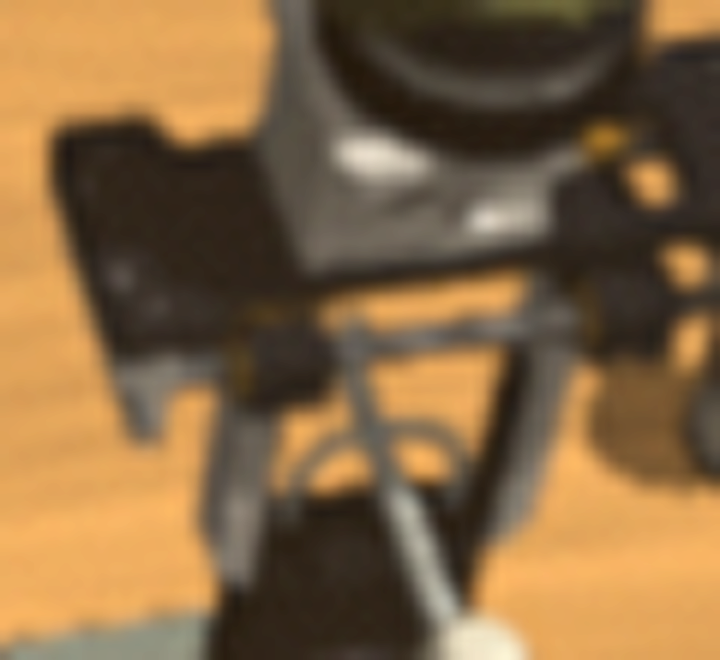

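```bash
python3 - <<'E'
from h import *
q,e=tri((584.2,334.6),(133.1,102.2)); d=q-np.array([.188,-.517,.191]); c,s=np.cos(.349),np.sin(.349)
print(q,e,"tool x,y,up",d[0]*c+d[1]*s,d[0]*s-d[1]*c,d[2])
# current rod mid, on plane x for several offsets
u,v=355+460/12,130+338/12
o,r=ray("scene",u,v)
for X in(.44,.45,.46,.47,.486,.5): t=(X-o[0])/r[0]; print(X,(o+r*t).round(4))
E
```

```text
[ 0.20946379 -0.51064956  0.31461188] 0.006412114822690514 tool x,y,up 0.022341435026136853 0.0013721134686769517 0.12361188114316729
0.44 [0.44   0.2697 0.1862]
0.45 [0.45  0.265 0.199]
0.46 [0.46   0.2602 0.2119]
0.47 [0.47   0.2555 0.2247]
0.486 [0.486  0.2479 0.2452]
0.5 [0.5    0.2413 0.2632]
```

```bash
python3 - <<'E'
from h import *
im=manip.read_camera("scene")[:,:,::-1][148:173,375:405]
im=cv2.resize(im,None,fx=24,fy=24,interpolation=cv2.INTER_NEAREST); cv2.imwrite("pics/a20.png",np.clip(im*1.8,0,255).astype(np.uint8)[:600])
E
```

```text
(no output)
```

View pics/a20.png

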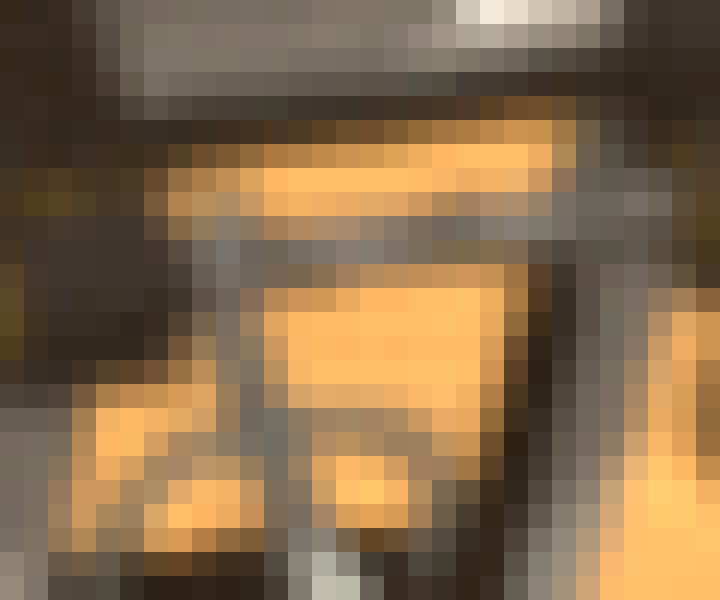

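Emit:
arm_command --pt "0 0 1.5 0" --pt "0 0 1.5 0" --pt "0 0 0 0" --pt "0 0 0 0"

```text
t: 21.55
ee_pos: [0.4864, 0.2299, 0.1518]
tcp_rot: [0.068, -3.141, 0.0]
ft_force: [-0.4, -0.2, -1.3]
finger_gap: 0.655
```

Emit:
arm_command --pt "0 0 1 0" --pt "0 0 0 0" --pt "0 0 0 0"

```text
t: 21.92
ee_pos: [0.4864, 0.2299, 0.1509]
tcp_rot: [-0.068, 3.141, 0.0]
ft_force: [-0.4, -0.5, -2.6]
finger_gap: 0.658
```

Emit:
arm_command --pt "0 0 0.5 0" --pt "0 0 0 0" --pt "0 0 0 0"

```text
t: 22.3
ee_pos: [0.4863, 0.2299, 0.1503]
tcp_rot: [0.068, -3.141, 0.0]
ft_force: [0.2, -0.9, -2.1]
finger_gap: 0.656
```

No contact yet; continuing down in small steps.

Emit:
arm_command --pt "0 0 0.7 0" --pt "0 0 0 0" --pt "0 0 0 0"

```text
t: 22.68
ee_pos: [0.4865, 0.23, 0.1499]
tcp_rot: [-0.068, 3.14, 0.0]
ft_force: [-0.8, -0.0, 1.1]
finger_gap: 0.655
```

Emit:
arm_command --pt "0 0 0.7 0" --pt "0 0 0 0" --pt "0 0 0 0"

```text
t: 23.05
ee_pos: [0.4866, 0.2301, 0.1495]
tcp_rot: [-0.068, 3.14, 0.001]
ft_force: [-1.0, 1.1, 5.3]
finger_gap: 0.659
```

Emit:
arm_command --pt "0 0 0.7 0" --pt "0 0 0 0" --pt "0 0 0 0"

```text
t: 23.42
ee_pos: [0.4869, 0.2301, 0.1493]
tcp_rot: [-0.068, 3.139, 0.001]
ft_force: [-1.1, -0.4, 9.6]
finger_gap: 0.655
```

Emit:
arm_command --pt "0 0 -1.4 0" --pt "0 0 0 0" --pt "0 0 0 0"

```text
t: 23.8
ee_pos: [0.4864, 0.23, 0.1497]
tcp_rot: [-0.068, 3.141, 0.0]
ft_force: [-0.1, 0.6, 3.6]
finger_gap: 0.655
```

Emit:
arm_command --pt "0 0 0 0" --pt "0 0 0 0" --pt "0 0 0 0" --pt "0 0 0 0" --pt "0 0 0 0" --pt "0 0 0 0" --jaw 0.85

```text
t: 24.55
ee_pos: [0.4864, 0.2299, 0.1496]
tcp_rot: [0.068, -3.141, -0.0]
ft_force: [-0.4, 0.8, -0.1]
finger_gap: 0.848
```

```bash
python3 - <<'E'
from h import *
p,psi=st(); crop("scene",340,120,110,90,7,"pics/a21.png")
E
```

```text
t 24.55 [0.4864 0.2299 0.1496] psi 3.185 q [ 0.37  0.31  1.61  0.    1.22 -1.24] F [-0.4  0.8 -0.1] gap 0.848
```

View pics/a21.png

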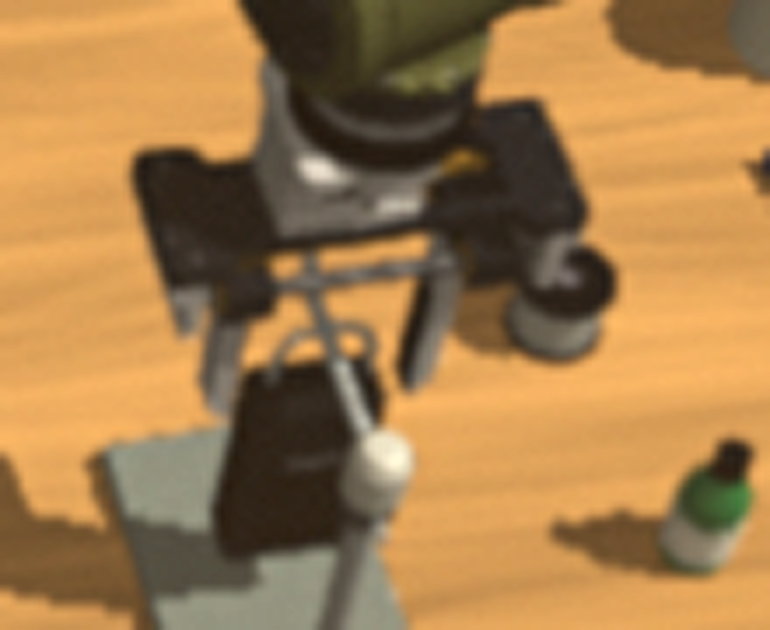

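Emit:
arm_command --pt "0 0 -5 0" --pt "0 0 -10 0" --pt "0 0 -20 0" --pt "0 0 -40 0" --pt "0 0 -50 0" --pt "0 0 -40 0" --pt "0 0 0 0"

```text
t: 25.48
ee_pos: [0.487, 0.2302, 0.3183]
tcp_rot: [-0.068, 3.135, 0.003]
ft_force: [-0.1, 0.4, -0.4]
finger_gap: 0.855
```

Emit:
arm_command --pt "0 -40 0 0" --pt "0 -50 0 0" --pt "0 -50 0 0" --pt "0 -50 0 0" --pt "0 -40 0 0" --pt "0 0 0 0" --pt "0 0 0 0" --pt "0 0 0 0" --pt "0 0 0 0" --pt "0 0 0 0" --pt "0 0 0 0" --pt "0 0 0 0"

```text
t: 26.98
ee_pos: [0.4963, 0.0002, 0.3147]
tcp_rot: [-0.068, 3.141, 0.0]
ft_force: [-0.4, 0.5, 0.4]
finger_gap: 0.851
```

```bash
python3 - <<'E'
from h import *
p,psi=st(); crop("scene",340,120,110,90,7,"pics/a22.png");crop("top",200,160,130,100,6,"pics/b22.png"); cv2.imwrite("pics/full.png",manip.read_camera("scene")[:,:,::-1])
E
```

```text
t 26.98 [4.963e-01 2.000e-04 3.147e-01] psi 3.185 q [-0.07  0.11  1.46  0.    1.57 -1.69] F [-0.4  0.5  0.4] gap 0.851
```

View pics/a22.png

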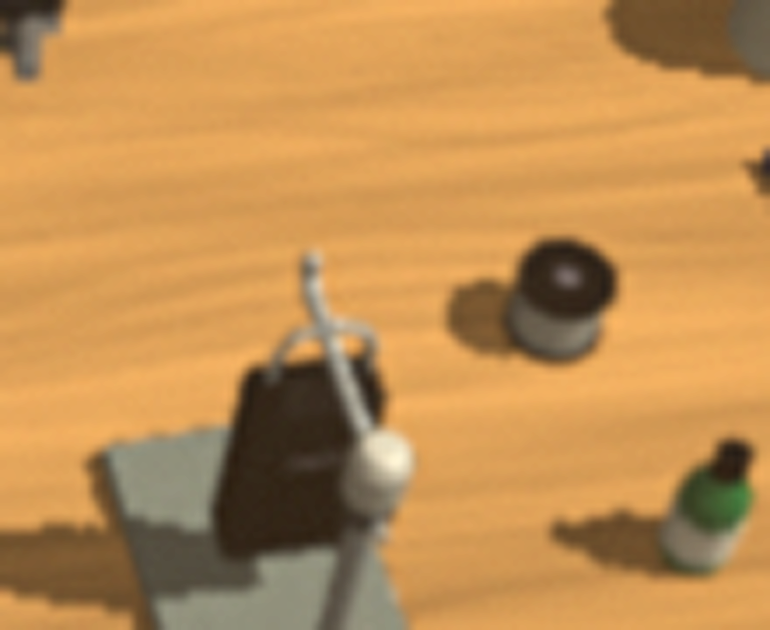

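View pics/b22.png

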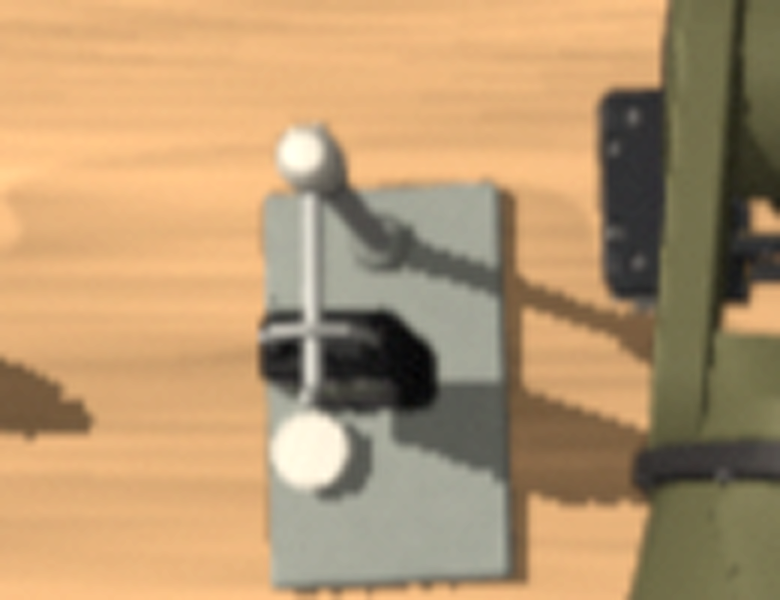

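View pics/full.png

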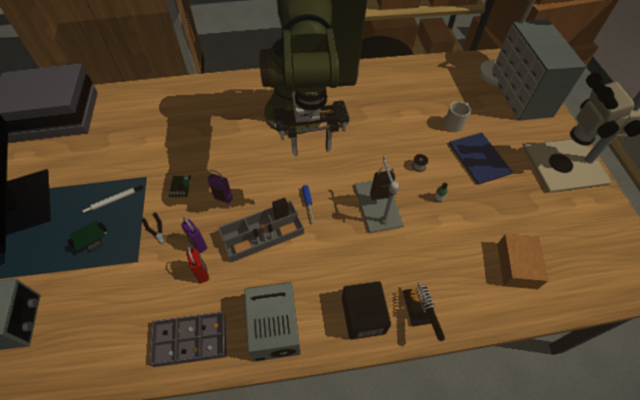

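Emit:
arm_command --pt "0 0 0 0" --pt "0 0 0 0" --pt "0 0 0 0" --pt "0 0 0 0" --pt "0 0 0 0" --pt "0 0 0 0" --pt "0 0 0 0" --pt "0 0 0 0" --pt "0 0 0 0" --pt "0 0 0 0" --pt "0 0 0 0" --pt "0 0 0 0"

```text
t: 28.62
ee_pos: [0.4963, 0.0002, 0.3147]
tcp_rot: [-0.068, 3.141, 0.0]
ft_force: [0.0, 0.3, 0.5]
finger_gap: 0.845
```

```bash
python3 - <<'E'
from h import *
a=cv2.imread("pics/full.png").astype(int); b=manip.read_camera("scene")[:,:,::-1].astype(int)
d=abs(a-b).max(2); print("max diff stand region",d[140:240,340:460].max(), "caddy",d[150:270,200:320].max(),"all",d.max())
s0=cv2.imread("pics/scene0.png").astype(int); d=abs(s0-b).max(2)
print("vs start: tester",d[195:222,270:300].mean(),"driver",d[180:225,298:318].mean(),"flux",d[180:205,430:455].mean(),"tin(top)",)
t=manip.read_camera("top")[:,:,::-1].astype(int);t0=cv2.imread("pics/top0.png").astype(int); print(abs(t-t0).max(2)[228:244,245:260].mean())
T6=lambda x,y:(200+x/6,160+y/6)
A=onz("top",*T6(303,155),.224);B=onz("top",*T6(309,393),.219); print(A,B,np.arctan2(B[1]-A[1],B[0]-A[0])%(2*np.pi), "bail",onz("top",*T6(311,330),.212))
E
```

```text
max diff stand region 3 caddy 4 all 13
vs start: tester 1.0506172839506174 driver 0.9844444444444445 flux 1.4432 tin(top)
11.404166666666667
[0.55524915 0.232109   0.224     ] [0.45448779 0.22706134 0.219     ] 3.1916460275668124 bail [0.48219629 0.22844703 0.212     ]
```

```bash
python3 -c "
from station import manip
print(manip.job_done())"
```

```text
the job is handed in; nothing more can be done
None
```

The meter is hanging on the hook by its bail, and I handed the job in at about 28.7 s of the 69 s allowed. I turned the hook 1.8 rad to point along the long foot first. Then I lifted the dark meter out of its bay, passed the bail over the hook's tip, lowered it until I felt contact, let go and backed the arm off.

**Last checks**
- **Hook direction:** it measures 3.19 rad, against 3.185–3.194 rad for the foot.
- **Bail position:** it sits on the arm about 73 mm from the rod's axis; the seat is at 75 mm.
- **Display:** the meter went on with its display side away from the rod. I know this from the grip and turn; neither final picture looked directly at the display.
- **Stillness:** two pictures taken about 1.5 s apart show no movement. The highest wrist force I read was about 10 N.
- **Bystanders:** the tester, driver and bottle look the same as at the start. The picture around the tin changed slightly. By eye it is in the same place, so I put this down to the meter and its shadow now being next to it.

**Disagreements**
- **Fingertip height:** in the pictures the fingertips sat about 25–30 mm higher than the stated geometry. I chose grip depths that worked either way. Contact came at the expected height, within about 1 mm.
- **Cameras:** the two differed from each other by about 5 mm, up to 10 mm at the foot's centre, against the stated 2 mm. I used averages and checked positions relative to the hook.

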